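Hook the tostonera's top half back on its hinge and close it

TASK

Put the washed tostonera back together: take its top half off the red pot holder and, with the handle a little raised, slide the open C-shaped hook at its back onto the hinge pin of the lower half. Then swing it down shut, so that the pressing disc sits flat in the round recess, and let go. Leave the dish, the jar and the ladle where they are.

Things in the scene. Friction and masses are not known exactly. Their poses are not given: they have to be found in the camera images.
- top_grip (a point): Loose top half of the tostonera (about 0.42 kg), lying disc down. Point over its centre of mass, half-way up the cast rib to grip: rib 16 mm wide (y), 20 high (10 each way), on top of the disc, 38 mm towards -x to 102 towards +x. Axes: x from handle to hook, y across, z up. Handle 20 mm thick, to 178 mm along -x, its end 40 mm above this point.
- top_hook (a point): Bore centre of the open C-shaped hook at the back of the top half (same axes as top_grip), 112 mm along +x from top_grip and 2 mm higher. Bore 13 mm, wall 5, 30 wide along y, reaching 13 mm above and below its centre. Its gap opens straight to +x: 11 mm high at the throat, flaring to 18 at the lips, 12 mm beyond the centre.
- top_disc (a point): Centre of the underside of the top half's pressing disc (same axes as top_grip), 32 mm along +x from top_grip and 18 mm lower; 80 mm along -x from top_hook and 20 lower. Disc 110 mm across, 8 thick, lower edge bevelled 2 mm.
- hinge_pin (a point): Middle of the dark steel hinge pin of the lower half, 8 mm thick, 44 mm above the counter, between two ears with inner faces 40 mm apart that reach 13 mm round its axis; 20 mm free below. Axes: x from handle to pin (away from the robot), y along the pin, z up. The lower half is bolted down on a board 330 x 150 x 18 mm and cannot move.
- recess (a point): Floor centre of the lower half's round recess (same axes as hinge_pin), 80 mm along -x from the pin, 20 lower, 24 mm above the counter. 116 mm across, 5 deep, rim 4 thick. The rim makes the top half go onto the pin, along its own x, with its handle raised over 4 degrees (10 is easy), then turn down. Lower handle: to 210 mm along -x, top 35 mm high.
- pot_holder: Red silicone pot holder, 170 mm square and 8 mm thick, fixed to the counter; origin at the centre of its underside.
- dish: Blue glazed bowl-shaped dish, 170 mm across, 42 mm high, loose, stands beyond the press; origin at the centre of its underside. Leave alone.
- jar: White ceramic jar with a sprung wire clip, 96 mm across, 130 mm high, loose; origin at the centre of its underside. Leave alone.
- ladle: Steel ladle, bowl 80 mm across and 34 mm high, handle running 270 mm along its own +x, loose on the counter; origin under the bowl. Leave alone.

How it is judged:
On the way, in this order (a step that is already met when the one before it is completed fails the run):
1. the top half is lifted off the pot holder (height (world z) of top_disc above 0.035 m), for 0.1 s.
2. the C-shaped hook is on the hinge pin: the pin lies inside its bore (x of top_hook in the frame of hinge_pin between -0.005 and 0.005 m and z of top_hook in the frame of hinge_pin between -0.005 and 0.005 m and y of top_hook in the frame of hinge_pin between -0.01 and 0.01 m), for 0.1 s.
At the end, for the whole second after the job is handed in: The hook's bore centre is within 8 mm of the pin's middle, the disc lies at rest on the recess floor (centre within 7 mm sideways and 2 mm in height, less than 0.03 rad from flat), and the top half is let go (distance between top_hook and hinge_pin below 0.008 m and horizontal distance between top_disc and recess below 0.007 m and z of top_disc in the frame of recess between -0.002 and 0.002 m and angle between the z axis of top_grip and the z axis of recess, either way round below 0.03 rad and linear speed of press_top below 0.02 m/s); the robot touches nothing.
It fails at once if the dish is moved more than 15 mm (distance of dish from where it was at the start of the episode above 0.015 m).
It fails at once if the jar is moved more than 15 mm (distance of jar from where it was at the start of the episode above 0.015 m).
It fails at once if the ladle is moved more than 15 mm (distance of ladle from where it was at the start of the episode above 0.015 m).
It also fails if it takes over 42 s, if anything falls off the work surface, if the arm or the gripper's body presses on something with over 40 N, if the wrist force passes 120 N, or if a joint passes its speed limit or range.

ROBOT

A 7-joint arm with a two-finger parallel gripper is mounted at the origin on the work surface. World frame = base frame: x ahead of the robot, y to its left, z up, the work surface at z = 0. Lengths are in m, angles in rad, forces in N, time in s.
With the tool pointing down it reaches from about 0.4 to 0.875 m from the base axis. Payload 6.5 kg.
Tool frame: the origin (TCP) lies midway between the tips of the shut fingers; the grasp point (between the pads) lies 19 mm behind it; z points along the fingers, x is the direction in which the jaws open and shut, and the axes are right-handed (so a half turn about z gives the same grasp; the last joint's range is limited). The gripper opens to 85 mm and grips with 20 to 120 N. Pads are 22 mm wide; open, the fingers measure 114 mm over their backs; the gripper's body (76 mm by 85 mm) begins 54 mm behind the grasp point. The pads swing forward as they close: fully open they stand 13 mm farther back than shut.
Start: joints at [1.082, 0.536, -0.004, 1.538, 0.003, 1.067, -0.071], TCP at [0.267, -0.593, 0.231] pointing down, gripper open.
Joint ranges: [-2.7, 2.7], [-0.37, 2.16], [-1.27, 1.26], [0.24, 2.4], [-1.31, 4.45], [0.19, 1.91], [-2.76, 2.76]. Speed limits (rad/s): [2.39, 2.39, 3.14, 3.14, 3.14, 3.14, 3.14].

INTERFACE

Orientations are given as a unit quaternion [w, x, y, z].
In Python, from cell import env gives the robot as it stands. The module is installed in compiled form; this text tells all that it offers.
- The arm moves only by the shell command python3 -m inch 'ROWS' [FORCE]. ROWS is JSON, a list of rows, each an object with "offset": the shift along the tool's x, y, z in cm, a list of three; "turn": the turn about the tool's z in degrees; "gripper": the opening, from 0 (shut) to 1 (fully open). In form: [{"offset": [dx, dy, dz], "turn": turn, "gripper": gripper}, ...]. A call has 1 to 8 rows; each row is the pose to reach, as a shift and turn from the pose commanded when the call began, along the tool's axes at that moment; what a row does not reach only later rows make up. A row lasts 1/12 s, in which the tool goes at most 41.7 mm and 7.16 degrees, less where a joint would pass 70% of its speed; a pose out of reach is approached as far as the arm can. A call with a gripper value outside its range is refused whole. The fingers move at their own pace and stop on an object; FORCE is the grip in N (left out, the last holds). Time passes only in rows, so rows that repeat a pose let the fingers close. It gives the time, the measured TCP pose, the force and the opening at its end, in the units of the state.
- env.get_obs(): the state, without advancing time (a new reading comes with each control period).
- env.get_image(name): name is "side" or "top" or "wrist"; returns a dict with "image" (480x640x3 uint8, blue, green, red), "fx", "fy", "cx", "cy" (pixels), "R" (3x3) and "t" (3): a world point X has camera coordinates R X + t. Camera axes: x right, y down, z forward; pixel columns grow to the right and rows downward; lengths in m; the calibration is good to about 2 mm. A picture is of the moment at which its call begins. There is no depth.
- env.job_done(): hands the job in, once; it reports no verdict.
The state is a dict: "t": time; "joint_positions": joint angles; "joint_velocities": joint speeds; "joint_efforts": joint torques, N m; "position": TCP position; "ee_rot": TCP orientation; "ft_force": force on the tool from outside, world axes, zero at the start; "ft_torque": the same for the moment, N m; "finger_gap": finger opening in m.
Only numpy, scipy, OpenCV 4.12 (cv2) and the standard library are available. Lean on these libraries where they do the work, as an engineer would, in place of code of your own. Each camera call takes 0.05 s, during which the arm holds its last target.

## Working session

There is one attempt and no reset: what is moved stays moved. The work goes in short steps, Python scripts to look and compute and a shell command to move; the robot and the scene stay as the last step left them, time stands still between calls to the robot, and variables do not carry over. Pictures are saved under pics/ and viewed, and the job is handed in when it is done.

```bash
mkdir -p pics; ls; python3 - <<'E'
from cell import env
import cv2,pickle
for n in ("side","top","wrist"):
    d=env.get_image(n); cv2.imwrite(f"pics/{n}0.png",d["image"]); pickle.dump(d,open(f"{n}0.pkl","wb"))
    print(n,d["fx"],d["cx"],d["cy"],d["R"],d["t"])
o=env.get_obs(); print(o)
E
```

```text
pics
side 612.0141686546609 322.6572096951987 239.8094939876521 [[-0.925197   -0.37945891  0.00463189]
 [-0.3013048   0.72711178 -0.61686618]
 [ 0.23070746 -0.57211835 -0.78705442]] [0.58743947 0.19995423 1.39392232]
top 532.4999135093723 323.23002502752513 250.55822037221873 [[ 0.01444977 -0.99952768  0.02712221]
 [-0.98033911 -0.01950045 -0.19635419]
 [ 0.19679034 -0.02375169 -0.98015785]] [0.02516387 0.62883696 1.04715172]
wrist 343.7417407783955 313.67984893542337 234.20534129946273 [[ 0.41036047 -0.91192272 -0.00111196]
 [-0.86942116 -0.39160232  0.30125483]
 [-0.27515658 -0.12265631 -0.95354302]] [-0.64732234 -0.0386273   0.37998989]
{'t': 0.15, 'joint_positions': array([ 1.08175724,  0.53702345, -0.00440525,  1.53862288,  0.00260962,
        1.06733505, -0.07122295]), 'joint_velocities': array([-2.82858930e-05, -2.27824681e-03, -1.21268772e-03, -2.63163600e-03,
       -1.67720908e-03,  8.04938323e-04, -4.26230866e-04]), 'joint_efforts': array([ 9.43869745e-04, -5.83788300e+01,  1.04975268e+00, -2.59352750e+01,
        1.25588552e-02,  6.45423701e-03, -1.53879205e-05]), 'position': array([ 0.26649788, -0.59231957,  0.23060348]), 'ee_rot': array([-3.19867129e-04,  8.39753746e-01, -5.42967004e-01, -6.13294042e-04]), 'ft_force': array([ 0.87691208, -0.49498933,  0.03772946]), 'ft_torque': array([-0.0345475 ,  0.00403039, -0.01077825]), 'finger_gap': 0.08553947947755416}
```

View pics/side0.png

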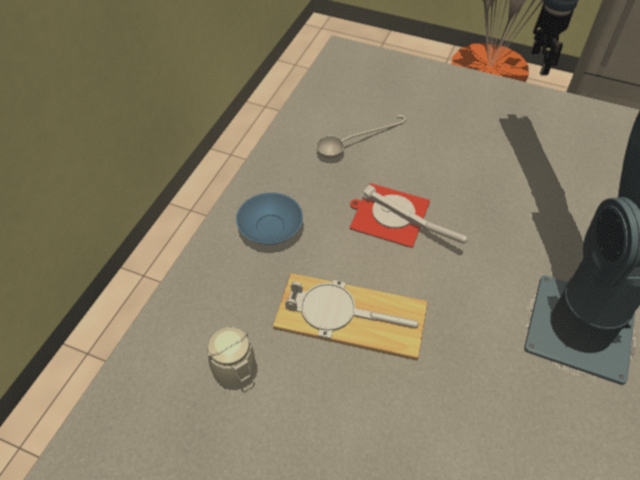

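View pics/top0.png

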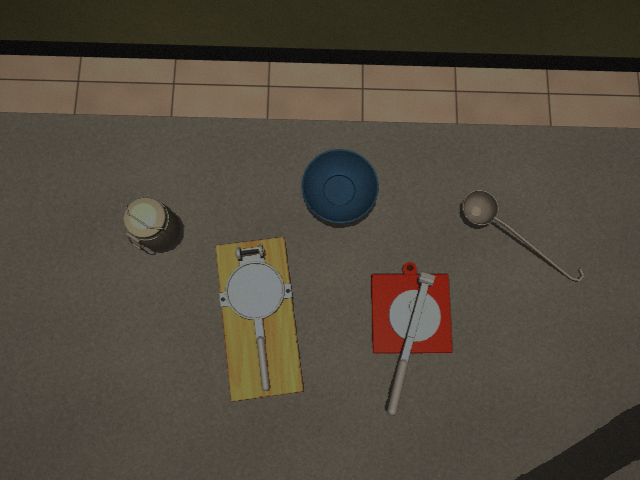

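View pics/wrist0.png

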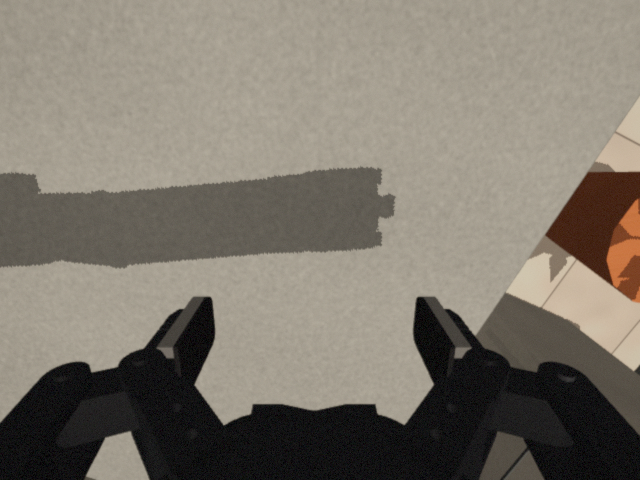

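```bash
python3 - <<'E'
import cv2,pickle
t=pickle.load(open("top0.pkl","rb"))["image"]; s=pickle.load(open("side0.pkl","rb"))["image"]
def crop(im,x,y,w,h,f,n):
    c=cv2.resize(im[y:y+h,x:x+w],None,fx=f,fy=f,interpolation=cv2.INTER_CUBIC)
    for i in range(0,w,20): cv2.putText(c,str(x+i),(i*f,10),0,.35,(0,255,255),1); cv2.line(c,(i*f,12),(i*f,18),(0,255,255),1)
    for i in range(20,h,20): cv2.putText(c,str(y+i),(0,i*f+4),0,.35,(0,255,255),1)
    cv2.imwrite(f"pics/{n}.png",c)
crop(t,205,230,110,120,5,"c_top_press"); crop(t,360,255,110,120,5,"c_top_loose"); crop(t,370,255,100,165,3,"c_top_loose_all")
crop(s,270,270,160,100,5,"c_side_press"); crop(s,340,170,140,90,5,"c_side_loose")
E
```

```text
(no output)
```

View pics/c_top_press.png

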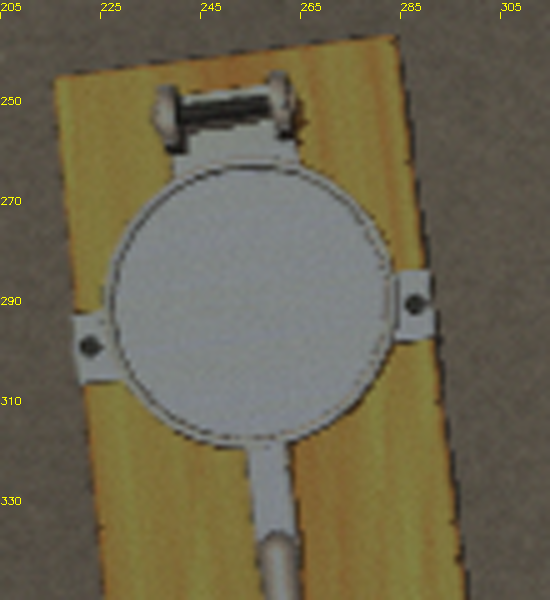

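View pics/c_top_loose.png

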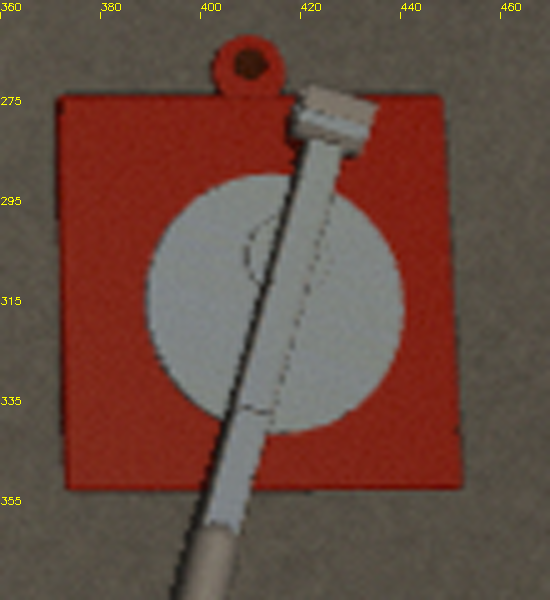

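View pics/c_side_press.png

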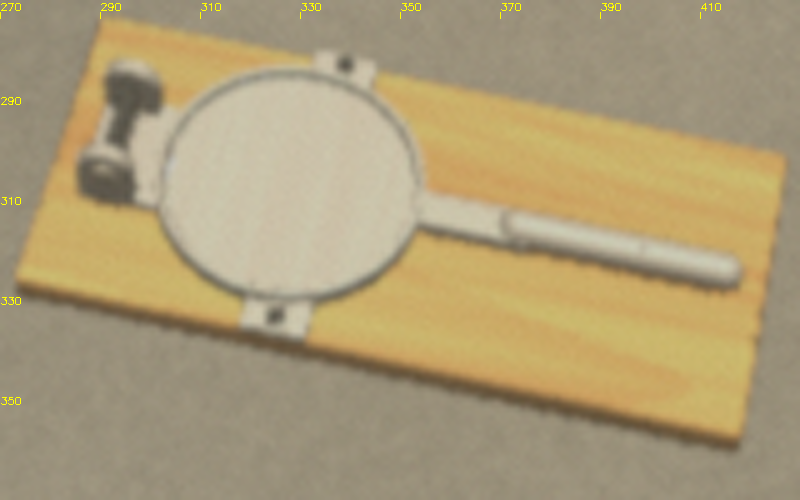

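View pics/c_side_loose.png

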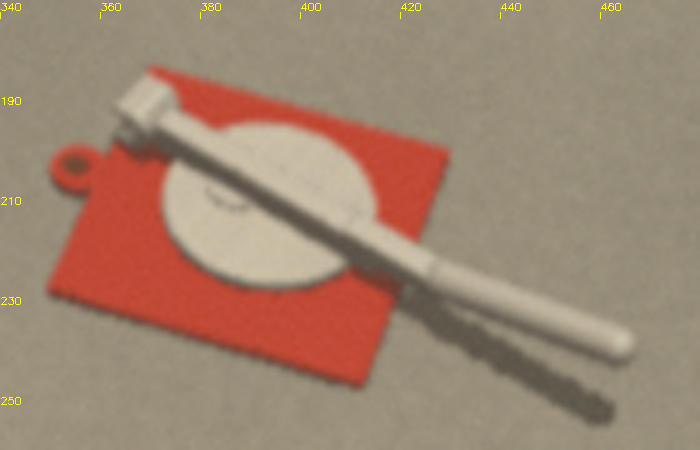

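View pics/c_top_loose_all.png

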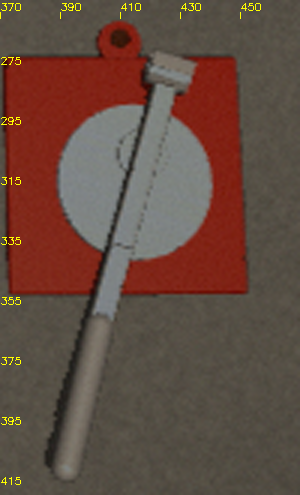

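```bash
cat > h.py <<'E'
import numpy as np,pickle
from scipy.optimize import least_squares
def proj(d,X):
    c=d["R"]@np.asarray(X)+np.ravel(d["t"]); return np.array([d["fx"]*c[0]/c[2]+d["cx"],d["fy"]*c[1]/c[2]+d["cy"]])
def back(d,uv,z):
    R=d["R"];C=-R.T@np.ravel(d["t"]); r=R.T@np.array([(uv[0]-d["cx"])/d["fx"],(uv[1]-d["cy"])/d["fy"],1]); return C+r*(z-C[2])/r[2]
E
python3 - <<'E'
from h import *
T=pickle.load(open("top0.pkl","rb"));S=pickle.load(open("side0.pkl","rb"))
# (cam,uv,local pt (x,z))
def show(name,pts):
    for d,uv,lx,z in pts: print(name,lx,back(d,uv,z).round(4))
    def f(p): 
        out=[]
        for d,uv,lx,z in pts:
            X=[p[0]+lx*np.cos(p[2]),p[1]+lx*np.sin(p[2]),z]; out+=list((proj(d,X)-uv))
        return out
    r=least_squares(f,[.6,0,0]); print(name,r.x.round(4),np.round(r.fun,1)); return r.x
h=show("press",[(T,(250,251.6),0,.044),(T,(255.2,291),-.08,.029),(S,(328.2,307),-.08,.029),(S,(293.6,296.6),0,.044),(T,(265,387),-.205,.030),(S,(416.5,324),-.205,.03)])
l=show("loose",[(T,(415.1,315.6),.032,.016),(S,(393.8,211.2),.032,.016),(T,(392,411.5),-.174,.062),(S,(464,238.5),-.174,.062),(T,(427,277),.112,.041),(S,(369.6,189),.112,.041)])
for q in [(216.4,245.6),(284.4,237.2),(231,401),(302,390)]: print(back(T,q,.018).round(3))
for q in [(372,274.5),(448.5,274.5),(373,352.5),(452,352)]: print("ph",back(T,q,.008).round(3))
for q,c in [((340,187),.03),((148,217),.13),((480,208),.02)]: print(back(T,q,c).round(3))
E
```

```text
press 0 [0.6266 0.1899 0.044 ]
press -0.08 [0.5452 0.1772 0.029 ]
press -0.08 [0.5454 0.1856 0.029 ]
press 0 [0.625  0.1987 0.044 ]
press -0.205 [0.3494 0.1495 0.03  ]
press -0.205 [0.3468 0.1521 0.03  ]
press [0.5989 0.1896 0.1515] [ -0.4  13.   -0.6  12.1  11.8   0.9  12.1   0.6  -3.6 -23.6 -22.1  -5. ]
loose 0.032 [ 0.5002 -0.1629  0.016 ]
loose 0.032 [ 0.4998 -0.1563  0.016 ]
loose -0.174 [ 0.3076 -0.1043  0.062 ]
loose -0.174 [ 0.3082 -0.099   0.062 ]
loose 0.112 [ 0.5799 -0.1848  0.041 ]
loose 0.112 [ 0.5778 -0.1835  0.041 ]
loose [ 0.4722 -0.1524 -0.294 ] [-0.6 -1.2 -0.4 -1.8 -1.2  1.   1.4 -0.6  0.1  0.3 -0.4 -0.5]
[0.643 0.266 0.018]
[0.665 0.12  0.018]
[0.32  0.219 0.018]
[0.344 0.074 0.018]
ph [ 0.588 -0.072  0.008]
ph [ 0.591 -0.239  0.008]
ph [ 0.422 -0.074  0.008]
ph [ 0.425 -0.242  0.008]
[0.778 0.    0.03 ]
[0.675 0.382 0.13 ]
[ 0.74  -0.311  0.02 ]
```

```bash
python3 -m inch '[{"offset":[-4,-4,0],"turn":0,"gripper":1},{"offset":[-8,-8,0],"turn":0,"gripper":1},{"offset":[-12,-12,0],"turn":0,"gripper":1},{"offset":[-16,-16,1],"turn":0,"gripper":1},{"offset":[-20,-20,2],"turn":0,"gripper":1},{"offset":[-24,-24,3],"turn":0,"gripper":1},{"offset":[-28,-28,4],"turn":0,"gripper":1},{"offset":[-31,-31,4],"turn":0,"gripper":1}]' 20
python3 -m inch '[{"offset":[-2.4,-3.4,0],"turn":7,"gripper":1},{"offset":[-2.4,-3.4,0],"turn":14,"gripper":1},{"offset":[-2.4,-3.4,0],"turn":21,"gripper":1},{"offset":[-2.4,-3.4,0],"turn":28,"gripper":1},{"offset":[-2.4,-3.4,0],"turn":35,"gripper":1},{"offset":[-2.4,-3.4,0],"turn":40.8,"gripper":1},{"offset":[-2.4,-3.4,0],"turn":40.8,"gripper":1},{"offset":[-2.4,-3.4,0],"turn":40.8,"gripper":1}]'
```

```text
t: 0.82
position: [0.3842, -0.2809, 0.2033]
ee_rot: [0.0, 0.84, -0.543, -0.0]
ft_force: [0.6, 0.5, 0.1]
finger_gap: 0.0855
t: 1.48
position: [0.4053, -0.2469, 0.2036]
ee_rot: [-0.0, -0.599, 0.801, 0.0]
ft_force: [0.1, -0.3, -0.1]
finger_gap: 0.0851
```

```bash
python3 -m inch '[{"offset":[-4,-0.4,2],"turn":0,"gripper":1},{"offset":[-7,-0.8,4],"turn":0,"gripper":1},{"offset":[-10,-1,5],"turn":0,"gripper":1},{"offset":[-10.9,-1.2,5],"turn":0,"gripper":1},{"offset":[-10.9,-1.2,5],"turn":0,"gripper":1},{"offset":[-10.9,-1.2,5],"turn":0,"gripper":1}]'
python3 - <<'E'
from cell import env
import cv2,pickle
d=env.get_image("wrist"); cv2.imwrite("pics/w1.png",d["image"]); pickle.dump(d,open("w1.pkl","wb"))
E
```

```text
t: 1.98
position: [0.4481, -0.1465, 0.1539]
ee_rot: [-0.0, -0.599, 0.801, -0.0]
ft_force: [0.1, -0.9, 0.3]
finger_gap: 0.0854
```

View pics/w1.png

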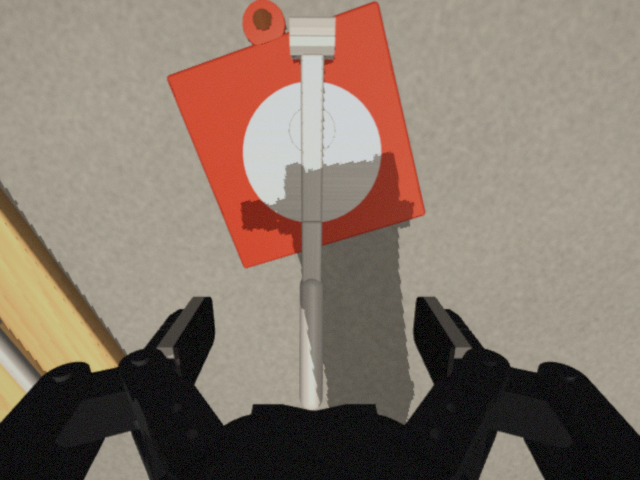

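```bash
python3 - <<'E'
from h import *
d=pickle.load(open("w1.pkl","rb"))
disc=back(d,(312.5,152),.016); rb=back(d,(311,282),.036); rf=back(d,(312.5,57),.036)
print(disc,rb,rf)
u=rf-rb; print(np.degrees(np.arctan2(u[1],u[0])),np.linalg.norm(u))
a=np.radians(-16.7)
print("hook top back/front",back(d,(313,47),.041),back(d,(312.5,17),.041))
for uv in [(243,152),(382,152),(312,82),(312,222)]: print(back(d,uv,.016))
E
```

```text
[ 0.50292114 -0.1599192   0.016     ] [ 0.40353931 -0.12923621  0.036     ] [ 0.56501848 -0.17836137  0.036     ]
-16.920797227242414 0.16878625750860188
hook top back/front [ 0.5698519  -0.18015281  0.041     ] [ 0.58668929 -0.18479226  0.041     ]
[ 0.51858118 -0.10685288  0.016     ]
[ 0.48725606 -0.2130026   0.016     ]
[ 0.55219814 -0.17412138  0.016     ]
[ 0.44762791 -0.14310187  0.016     ]
```

```bash
python3 -m inch '[{"offset":[-0.3,0.26,4],"turn":0.5,"gripper":1},{"offset":[-0.3,0.26,8],"turn":0.5,"gripper":1},{"offset":[-0.3,0.26,11],"turn":0.5,"gripper":1},{"offset":[-0.3,0.26,13],"turn":0.5,"gripper":1},{"offset":[-0.3,0.26,13.6],"turn":0.5,"gripper":1},{"offset":[-0.3,0.26,13.6],"turn":0.5,"gripper":1},{"offset":[-0.3,0.26,13.6],"turn":0.5,"gripper":0.5},{"offset":[-0.3,0.26,13.6],"turn":0.5,"gripper":0}]' 20
python3 -m inch '[{"offset":[0,0,0],"turn":0,"gripper":0},{"offset":[0,0,0],"turn":0,"gripper":0},{"offset":[0,0,0],"turn":0,"gripper":0},{"offset":[0,0,0],"turn":0,"gripper":0},{"offset":[0,0,0],"turn":0,"gripper":0}]' 20
python3 - <<'E'
from cell import env
import cv2,pickle
d=env.get_image("wrist"); cv2.imwrite("pics/w2.png",d["image"]); pickle.dump(d,open("w2.pkl","wb"))
E
```

```text
t: 2.7
position: [0.4475, -0.1434, 0.0192]
ee_rot: [0.001, -0.594, 0.804, -0.001]
ft_force: [1.2, -0.3, 0.7]
finger_gap: 0.0637
t: 3.12
position: [0.4467, -0.1425, 0.0183]
ee_rot: [0.0, -0.594, 0.804, -0.0]
ft_force: [-1.3, 0.5, 6.1]
finger_gap: 0.0154
```

View pics/w2.png

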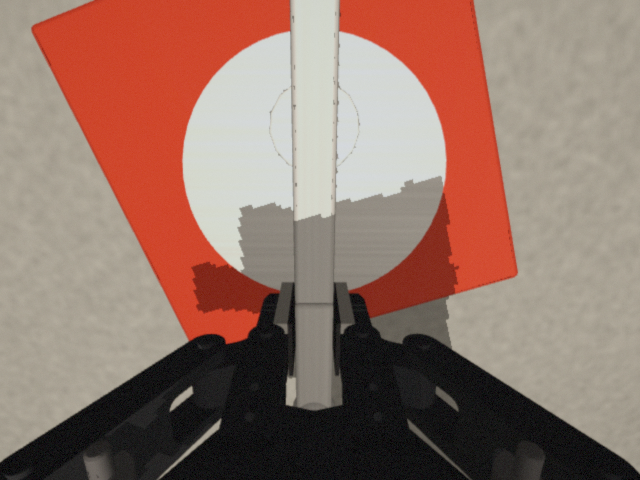

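```bash
python3 -m inch '[{"offset":[0,0,-0.5],"turn":0,"gripper":0},{"offset":[0,0,-1],"turn":0,"gripper":0},{"offset":[0,0,-2],"turn":0,"gripper":0},{"offset":[0,0,-3],"turn":0,"gripper":0},{"offset":[0,0,-4],"turn":0,"gripper":0},{"offset":[0,0,-4],"turn":0,"gripper":0},{"offset":[0,0,-4],"turn":0,"gripper":0}]' 20
python3 - <<'E'
from cell import env
import cv2,pickle
print(env.get_obs()["ft_force"],env.get_obs()["ft_torque"])
for n in ("wrist","side"):
    d=env.get_image(n); pickle.dump(d,open(n+"3.pkl","wb"))
    im=d["image"]
    if n=="side": im=cv2.resize(im[150:290,320:500],None,fx=4,fy=4,interpolation=2)
    cv2.imwrite(f"pics/{n}3.png",im)
E
```

```text
t: 3.75
position: [0.447, -0.1426, 0.0586]
ee_rot: [0.001, -0.594, 0.804, -0.001]
ft_force: [0.6, 0.5, -3.6]
finger_gap: 0.0158
[ 0.59405406  0.51390229 -3.60868449] [0.00773574 0.06110976 0.01598665]
```

View pics/wrist3.png

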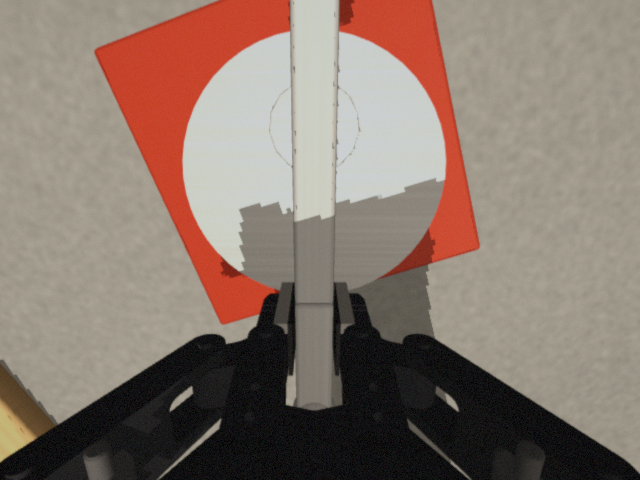

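View pics/side3.png

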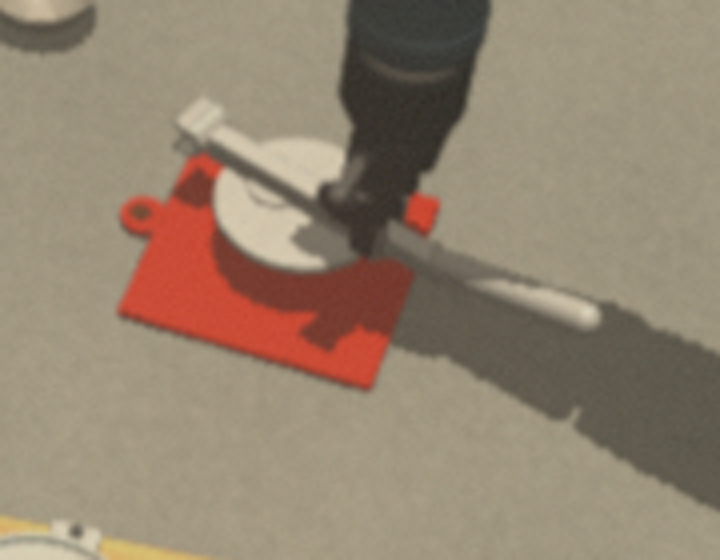

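```bash
python3 -m inch '[{"offset":[0,0,2],"turn":0,"gripper":0},{"offset":[0,0,3.4],"turn":0,"gripper":0},{"offset":[0,0,3.9],"turn":0,"gripper":0},{"offset":[0,0,3.9],"turn":0,"gripper":0},{"offset":[0,0,3.9],"turn":0,"gripper":0.6},{"offset":[0,0,3.9],"turn":0,"gripper":0.6},{"offset":[0,0,3.9],"turn":0,"gripper":0.6}]' 20
python3 -m inch '[{"offset":[0,2,-0.8],"turn":0,"gripper":0.6},{"offset":[0,4,-0.8],"turn":0,"gripper":0.6},{"offset":[0,6,-0.8],"turn":0,"gripper":0.6},{"offset":[0,6,-0.8],"turn":0,"gripper":0.6},{"offset":[0,6,-0.8],"turn":0,"gripper":0.6}]' 20
python3 - <<'E'
from cell import env
import cv2,pickle
for n in ("wrist","side"):
    d=env.get_image(n); pickle.dump(d,open(n+"4.pkl","wb"))
    im=d["image"]
    if n=="side": im=cv2.resize(im[150:290,320:500],None,fx=4,fy=4,interpolation=2)
    cv2.imwrite(f"pics/{n}4.png",im)
E
```

```text
t: 4.43
position: [0.4469, -0.1425, 0.0191]
ee_rot: [0.0, -0.594, 0.804, -0.0]
ft_force: [0.1, 0.6, 0.7]
finger_gap: 0.0504
t: 4.85
position: [0.3886, -0.1246, 0.0271]
ee_rot: [-0.0, -0.594, 0.804, -0.0]
ft_force: [0.3, -0.0, -1.2]
finger_gap: 0.0513
```

View pics/wrist4.png

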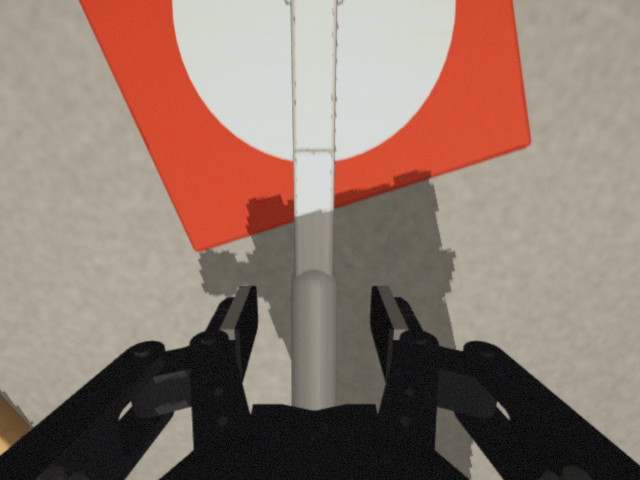

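View pics/side4.png

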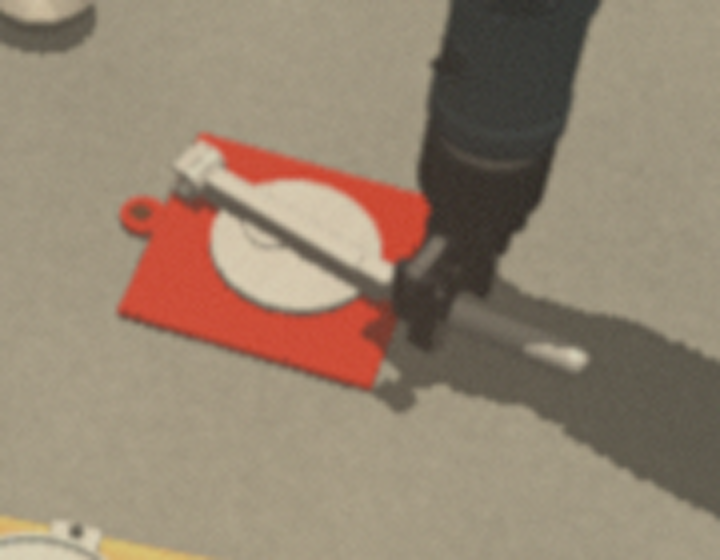

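```bash
python3 -m inch '[{"offset":[0,0,0],"turn":0,"gripper":0},{"offset":[0,0,0],"turn":0,"gripper":0},{"offset":[0,0,0],"turn":0,"gripper":0},{"offset":[0,0,0],"turn":0,"gripper":0},{"offset":[0,0,0],"turn":0,"gripper":0}]' 20
python3 -m inch '[{"offset":[0,0,-0.5],"turn":0,"gripper":0},{"offset":[0,0,-1],"turn":0,"gripper":0},{"offset":[0,0,-1.5],"turn":0,"gripper":0},{"offset":[0,0,-2],"turn":0,"gripper":0},{"offset":[0,0,-2.5],"turn":0,"gripper":0},{"offset":[0,0,-3],"turn":0,"gripper":0},{"offset":[0,0,-3],"turn":0,"gripper":0}]' 20
python3 - <<'E'
from cell import env
import cv2,pickle
for n in ("wrist","side"):
    d=env.get_image(n); pickle.dump(d,open(n+"5.pkl","wb"))
    im=d["image"]
    if n=="side": im=cv2.resize(im[150:290,320:500],None,fx=4,fy=4,interpolation=2)
    cv2.imwrite(f"pics/{n}5.png",im)
E
```

```text
t: 5.37
position: [0.3898, -0.1249, 0.0268]
ee_rot: [0.0, -0.594, 0.804, -0.0]
ft_force: [1.4, -0.7, 0.1]
finger_gap: 0.0195
t: 5.95
position: [0.3893, -0.1249, 0.0576]
ee_rot: [0.0, -0.594, 0.804, -0.0]
ft_force: [-1.3, 0.8, -2.7]
finger_gap: 0.0185
```

View pics/wrist5.png

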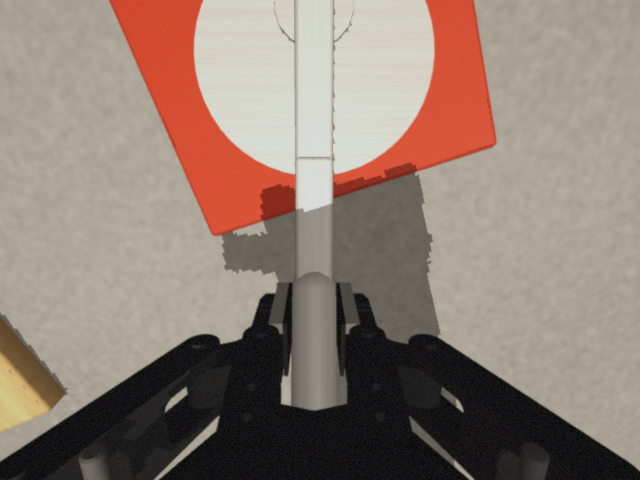

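View pics/side5.png

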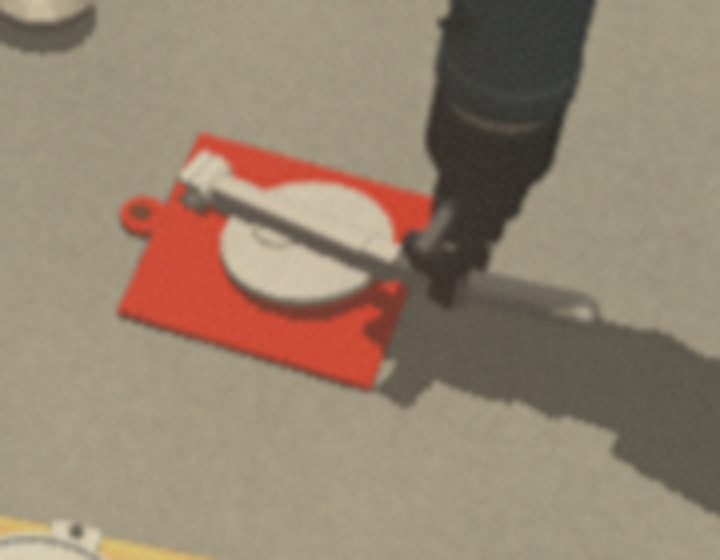

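```bash
python3 -m inch '[{"offset":[0,0,0],"turn":0,"gripper":0},{"offset":[0,0,0],"turn":0,"gripper":0},{"offset":[0,0,-0.5],"turn":0,"gripper":0},{"offset":[0,0,-1.5],"turn":0,"gripper":0},{"offset":[0,0,-3],"turn":0,"gripper":0},{"offset":[0,0,-5],"turn":0,"gripper":0},{"offset":[0,0,-7],"turn":0,"gripper":0},{"offset":[0,0,-7],"turn":0,"gripper":0}]' 120
python3 - <<'E'
from cell import env
import cv2,pickle
for n in ("wrist","side"):
    d=env.get_image(n); pickle.dump(d,open(n+"6.pkl","wb"))
    im=d["image"]
    if n=="side": im=cv2.resize(im[150:290,320:500],None,fx=4,fy=4,interpolation=2)
    cv2.imwrite(f"pics/{n}6.png",im)
E
```

```text
t: 6.72
position: [0.3908, -0.1252, 0.1295]
ee_rot: [0.002, -0.594, 0.804, -0.002]
ft_force: [1.1, -0.3, -3.1]
finger_gap: 0.016
```

View pics/wrist6.png

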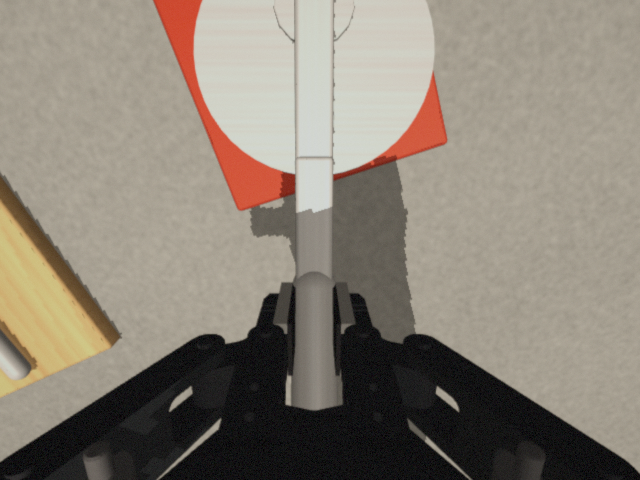

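View pics/side6.png

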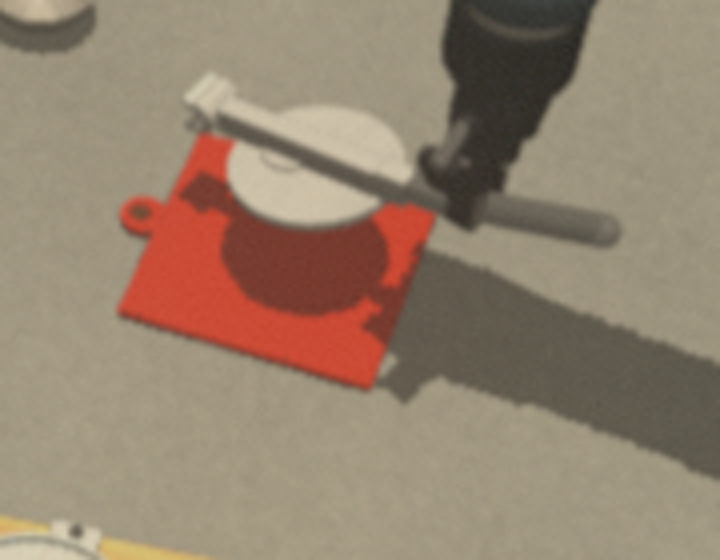

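```bash
cat > fit.py <<'E'
from h import *
import cv2,sys
from scipy.spatial.transform import Rotation as Ro
def pts_of(d):
    im=d["image"].astype(int); out=[]
    mn=im.min(2); bright=(mn>175)
    for r in range(4,140,6):
        # from rib sides go outward to first non-bright
        for s,c0 in ((-1,285),(1,345)):
            c=c0
            while 2<c<637 and mn[r,c]>180: c+=s
            # subpixel by half level
            a,b=mn[r,c-4*s],mn[r,c+4*s]; h=(a+b)/2
            for k in range(-4,4):
                v0,v1=mn[r,c+k*s],mn[r,c+(k+1)*s]
                if v0>=h>v1: out.append((c+(k+(v0-h)/(v0-v1))*s,r)); break
    return np.array(out)
E
python3 - <<'E'
from fit import *
d=pickle.load(open("wrist6.pkl","rb"))
p=pts_of(d); print(p.round(0).tolist())
E
```

```text
[[200.0, 4.0], [276.0, 10.0], [351.0, 10.0], [347.0, 16.0], [347.0, 22.0], [283.0, 28.0], [343.0, 28.0], [433.0, 34.0], [193.0, 40.0], [434.0, 40.0], [193.0, 46.0], [434.0, 46.0], [193.0, 52.0], [434.0, 52.0], [193.0, 58.0], [434.0, 58.0], [194.0, 64.0], [433.0, 64.0], [195.0, 70.0], [432.0, 70.0], [196.0, 76.0], [430.0, 76.0], [198.0, 82.0], [430.0, 82.0], [199.0, 88.0], [428.0, 88.0], [201.0, 94.0], [426.0, 94.0], [204.0, 100.0], [424.0, 100.0], [206.0, 106.0], [421.0, 106.0], [209.0, 112.0], [418.0, 112.0], [213.0, 118.0], [414.0, 118.0], [217.0, 124.0], [410.0, 124.0], [221.0, 130.0], [406.0, 130.0], [227.0, 136.0], [401.0, 136.0]]
```

```bash
cat >> fit.py <<'E'
def fitpose(d,seam,xs,prior=None,p=None):
    """pose in camera-agnostic world: origin(3), yaw, pitch(handle up +)"""
    if p is None: p=pts_of(d)
    p=p[[abs(q[0]-314)>80 for q in p]]
    def pose(v):
        R=Ro.from_euler("ZY",[v[3],v[4]]).as_matrix()  # +rot about y: x axis dips => handle up
        return R,np.array(v[:3])
    th=np.linspace(0,2*np.pi,721)
    ring=np.c_[.032+.055*np.cos(th),.055*np.sin(th),0*th-.010]
    def f(v):
        R,o=pose(v); W=ring@R.T+o
        c=W@d["R"].T+np.ravel(d["t"]); uv=np.c_[d["fx"]*c[:,0]/c[:,2]+d["cx"],d["fy"]*c[:,1]/c[:,2]+d["cy"]]
        ctr=uv.mean(0); A=np.hypot(*(uv-ctr).T); ang=np.arctan2(*(uv-ctr).T[::-1])
        i=np.argsort(ang); q=p-ctr
        rr=np.interp(np.arctan2(q[:,1],q[:,0]),ang[i],A[i],period=2*np.pi)
        res=list(np.hypot(q[:,0],q[:,1])-rr)
        for (l,r),sr in [seam]:
            for y,c in ((.008,l),(-.008,r)):
                res+=list(2*(proj(d,R@[xs,y,.010]+o)-np.array([c,sr])))
        if prior is not None: res+=list((np.array(v)-prior[0])/prior[1])
        return res
    return f
E
python3 - <<'E'
from fit import *
d=pickle.load(open("w1.pkl","rb"))
u=np.array([np.cos(np.radians(-16.9)),np.sin(np.radians(-16.9))])
print("seam x",(back(d,(312,221.5),.036)[:2]-[.4704,-.150])@u)
d3=pickle.load(open("wrist3.pkl","rb"))
im=cv2.imread("pics/wrist6.png"); cv2.imwrite("pics/z6.png",cv2.resize(im[130:300,230:400],None,fx=3.5,fy=3.5))
xs=-.033
d=pickle.load(open("wrist6.pkl","rb"))
for xs in(-.034,-.038):
  f=fitpose(d,((296,333),158),xs)
  r=least_squares(f,[.47,-.15,.13,-.295,.17],x_scale=[.01,.01,.01,.1,.1]); print(r.x.round(4),np.degrees(r.x[3:]).round(2),np.round(r.fun,1),r.cost)
E
```

```text
seam x -0.017854018317018956
[ 0.4756 -0.1494  0.124  -0.2932  0.5724] [-16.8   32.79] [ 9.9  2.1  1.1  1.   0.1 -0.  -0.6 -0.4 -1.2 -1.3 -1.8 -1.8 -1.8 -2.5
 -2.1 -2.6 -1.9 -1.6 -1.7 -1.4 -1.4 -1.  -0.5 -0.2  0.1  0.4  1.   1.4
  2.   2.5  3.2  3.6  4.7  5.1  5.8  6.2 -9.8  3.4  8.2  2.9] 245.50425934549898
[ 0.4771 -0.1498  0.1256 -0.2951  0.6412] [-16.91  36.74] [ 13.1   2.9   1.6   1.5   0.2   0.1  -0.7  -0.6  -1.6  -1.7  -2.3  -2.3
  -2.4  -3.1  -2.7  -3.2  -2.4  -2.2  -2.1  -1.8  -1.6  -1.3  -0.5  -0.3
   0.3   0.6   1.6   1.9   2.9   3.3   4.5   4.8   6.3   6.6   7.8   8.1
 -12.3   4.6  10.    4.3] 412.9329563574209
```

View pics/z6.png

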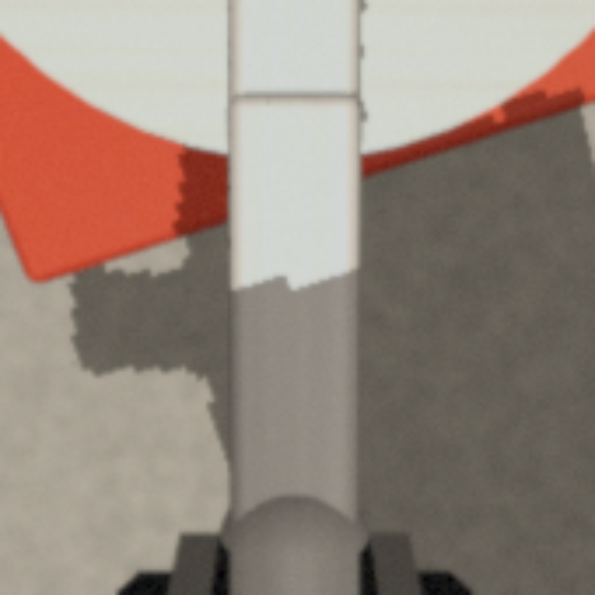

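```bash
python3 - <<'E'
from fit import *
from cell import env
o=env.get_obs(); tcp=o["position"]; q=o["ee_rot"]; print(tcp,q)
Rt=Ro.from_quat([q[1],q[2],q[3],q[0]]).as_matrix(); print(Rt.round(3))
d=pickle.load(open("wrist6.pkl","rb"))
p=pts_of(d)
# near rim points from zoom: (zoom px /3.5 + (230,130))
near=np.array([(200/3.5+230,150/3.5+130),(228/3.5+230,156/3.5+130),(362/3.5+230,157/3.5+130),(430/3.5+230,144/3.5+130)])
def go(d,xs,seam,x0):
  f=fitpose(d,seam,xs,p=None)
  r=least_squares(f,x0,x_scale=[.01,.01,.01,.1,.1],loss="soft_l1"); 
  R=Ro.from_euler("ZY",r.x[3:]).as_matrix(); 
  print(xs,r.x.round(4),np.degrees(r.x[3:]).round(2),"cost",r.cost.round(2),[ (proj(d,R@[.032-np.sqrt(.055**2-y*y),y,-.01]+r.x[:3])).round(1) for y in(.02,-.02)]); return r
for xs in(-.014,-.016,-.018,-.020,-.022):
  r=go(d,xs,((296,333),157.3),[.47,-.15,.13,-.295,.17])
d3=pickle.load(open("wrist3.pkl","rb"))
E
```

```text
[ 0.38915562 -0.12481089  0.12692698] [ 3.24194591e-04 -5.94281258e-01  8.04257111e-01 -4.24363922e-04]
[[-0.294 -0.956  0.001]
 [-0.956  0.294 -0.   ]
 [-0.    -0.001 -1.   ]]
-0.014 [ 0.4643 -0.1461  0.1113 -0.2898  0.1016] [-16.6    5.82] cost 1.29 [array([273.4, 169.5]), array([355.6, 168.8])]
-0.016 [ 0.4658 -0.1465  0.1131 -0.2905  0.1612] [-16.64   9.23] cost 1.81 [array([272.5, 168. ]), array([356.3, 167.4])]
-0.018 [ 0.4671 -0.1469  0.1148 -0.2923  0.2189] [-16.75  12.54] cost 3.96 [array([271.6, 166.3]), array([356.9, 165.8])]
-0.02 [ 0.4684 -0.1472  0.1163 -0.2946  0.2752] [-16.88  15.77] cost 7.77 [array([270.5, 164.5]), array([357.4, 164.2])]
-0.022 [ 0.4697 -0.1476  0.1177 -0.2967  0.3287] [-17.    18.83] cost 13.13 [array([269.6, 162.6]), array([358. , 162.4])]
```

```bash
python3 - <<'E'
from fit import *
import cv2
d=pickle.load(open("wrist3.pkl","rb"))
cv2.imwrite("pics/z3.png",cv2.resize(d["image"][230:330,230:400],None,fx=4,fy=4))
p=pts_of(d); p=p[[abs(q[0]-314)>80 for q in p]]; print(len(p), p[:,1].min(),p[:,1].max())
for xs in (-.014,-.016,-.018,-.02):
  f0=fitpose(d,((297,334.5),302.5),xs)
  for pit in(0,None):
    f=(lambda v:f0([*v,0])) if pit==0 else f0
    x0=[.47,-.15,.066,-.295]+([] if pit==0 else [0])
    r=least_squares(f,x0,x_scale=[.01,.01,.01,.1,.1][:len(x0)],loss="soft_l1"); print(xs,pit,r.x.round(4),r.cost.round(2))
E
```

```text
18 58.0 136.0
-0.014 0 [ 0.4694 -0.148   0.0686 -0.2857] 6.02
-0.014 None [ 0.4676 -0.1476  0.0651 -0.2824 -0.0903] 4.03
-0.016 0 [ 0.4702 -0.1483  0.0666 -0.2847] 2.67
-0.016 None [ 0.4682 -0.1478  0.0629 -0.2826 -0.0999] 0.61
-0.018 0 [ 0.471  -0.1486  0.0647 -0.2841] 3.4
-0.018 None [ 0.4684 -0.1478  0.0601 -0.2831 -0.134 ] 1.28
-0.02 0 [ 0.4718 -0.1488  0.0626 -0.2845] 6.9
-0.02 None [ 0.4678 -0.1476  0.0563 -0.2851 -0.215 ] 3.67
```

View pics/z3.png

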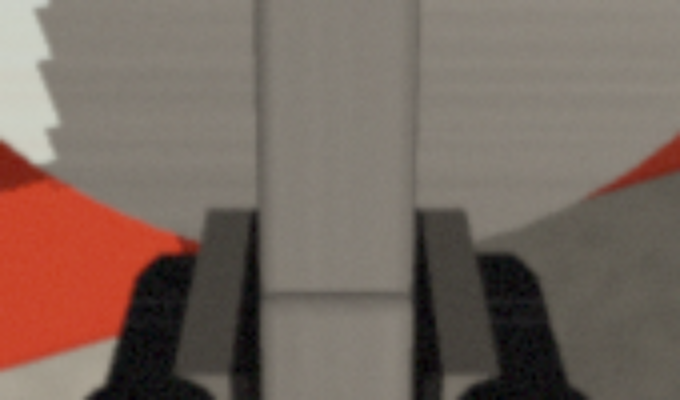

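```bash
python3 - <<'E'
from fit import *
d=pickle.load(open("wrist6.pkl","rb"))
C=-d["R"].T@np.ravel(d["t"]); tcp=np.array([.38916,-.12481,.12693])
a=np.radians(-16.9);u=np.array([np.cos(a),np.sin(a),0]);n=np.array([-u[1],u[0],0])
print("cam ahead/left/up",(C-tcp)@u,(C-tcp)@n,C[2]-tcp[2])
f=fitpose(d,((296,333),157.3),-.0165)
r=least_squares(f,[.47,-.15,.13,-.295,.17],x_scale=[.01,.01,.01,.1,.1],loss="soft_l1"); print(r.x)
R=Ro.from_euler("ZY",r.x[3:]).as_matrix(); h=R@[.112,0,.002]+r.x[:3]-tcp
print("hook rel tcp fwd,left,up",h@u,h@n,h[2])
E
```

```text
cam ahead/left/up 0.07730253066954154 0.0016785947397337576 0.1456882355480541
[ 0.46610283 -0.14663593  0.11356215 -0.29084909  0.17571419]
hook rel tcp fwd,left,up 0.1905888939155015 0.001938939967331117 -0.030977516313957676
```

```bash
python3 -m inch '[{"offset":[-1.5,-0.5,-2],"turn":-3,"gripper":0},{"offset":[-4,-1.5,-4],"turn":-6,"gripper":0},{"offset":[-7,-3,-6],"turn":-10,"gripper":0},{"offset":[-10,-4,-7.3],"turn":-14,"gripper":0},{"offset":[-13,-5,-7.3],"turn":-18,"gripper":0},{"offset":[-16,-6,-7.3],"turn":-22,"gripper":0},{"offset":[-18.5,-7,-7.3],"turn":-25.4,"gripper":0},{"offset":[-19.8,-7.2,-7.3],"turn":-25.4,"gripper":0}]' 120
python3 -m inch '[{"offset":[0,0,0],"turn":0,"gripper":0},{"offset":[0,0,0],"turn":0,"gripper":0},{"offset":[0,0,0],"turn":0,"gripper":0}]' 
python3 - <<'E'
from cell import env
import cv2,pickle
d=env.get_image("wrist"); pickle.dump((d,env.get_obs()),open("w7.pkl","wb")); cv2.imwrite("pics/w7.png",d["image"])
print(env.get_obs()["position"],env.get_obs()["ee_rot"])
E
```

```text
t: 7.48
position: [0.5172, 0.047, 0.1982]
ee_rot: [-0.0, 0.759, -0.652, -0.001]
ft_force: [0.2, 0.6, -2.7]
finger_gap: 0.0158
t: 7.73
position: [0.5145, 0.042, 0.1984]
ee_rot: [0.002, 0.756, -0.655, -0.001]
ft_force: [-0.2, -0.0, -2.9]
finger_gap: 0.0154
[0.51476988 0.04178016 0.19875272] [ 1.21008445e-03  7.55841660e-01 -6.54753113e-01 -5.31415648e-04]
```

View pics/w7.png

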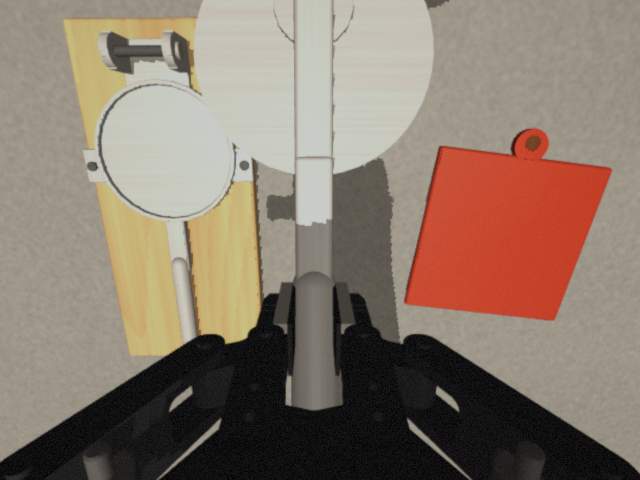

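```bash
python3 - <<'E'
from fit import *
d,o=pickle.load(open("w7.pkl","rb"))
cv2.imwrite("pics/z7.png",cv2.resize(d["image"][10:230,60:270],None,fx=2.7,fy=2.7,interpolation=2))
cv2.imwrite("pics/z7b.png",cv2.resize(d["image"][20:85,85:205],None,fx=6,fy=6,interpolation=2))
E
```

```text
(no output)
```

View pics/z7.png

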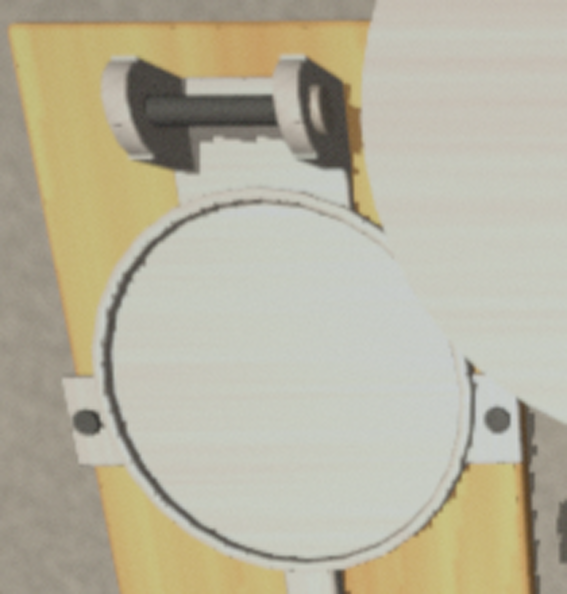

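View pics/z7b.png

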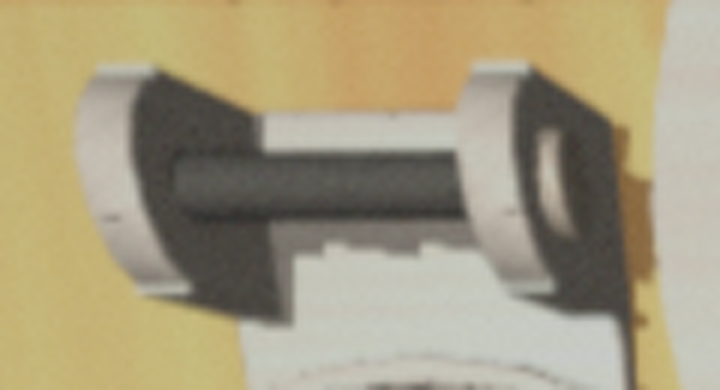

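```bash
python3 - <<'E'
from fit import *
d,o=pickle.load(open("w7.pkl","rb")); tcp=o["position"]
L=back(d,(114.2,50.9),.044);M=back(d,(161.7,50.6),.044);B=back(d,(177.5,50.8),.044)
print(L,M,B,"dir",np.degrees(np.arctan2(*(L-M)[:2][::-1]))-90,np.linalg.norm(L-B))
pts=np.array([(94,355),(102,290),(262,187),(150,495),(190,535),(295,570),(370,560),(430,525),(472,420)])/2.7+[60,10]
W=np.array([back(d,p,.029)[:2] for p in pts])
r=least_squares(lambda v:np.hypot(*(W-v[:2]).T)-v[2],[.55,.18,.06]); print("rim",r.x,(r.fun*1000).round(1))
for a in(8.2,8.4,8.7):
  t=np.radians(a);u=np.array([np.cos(t),np.sin(t)]);n=np.array([-u[1],u[0]])
  mid=L[:2]-.02*n; print(a,"pin mid",mid,"recess->pin",(mid-r.x[:2])@u,(mid-r.x[:2])@n)
C=[back(d,p,.018)[:2] for p in ((65,20),(131,355))]; e=C[0]-C[1]; print("board",np.degrees(np.arctan2(e[1],e[0])),np.hypot(*e))
b1,b2=back(d,(92.5,166),.02),back(d,(244,165.5),.02); print("lugs",b1,b2,np.degrees(np.arctan2(*(b1-b2)[:2][::-1]))-90,(b1+b2)/2)
q=o["ee_rot"];Rt=Ro.from_quat([q[1],q[2],q[3],q[0]]).as_matrix();print("tool heading",np.degrees(np.arctan2(-Rt[1,1],-Rt[0,1])),"tcp",tcp)
f=fitpose(d,((296,333),157.3),-.0165)
# part pose now
r=least_squares(f,[.59,.05,.185,.145,.17],x_scale=[.01,.01,.01,.1,.1],loss="soft_l1"); print("part",r.x.round(4),np.degrees(r.x[3:]),r.cost)
E
```

```text
[0.62271983 0.21549356 0.044     ] [0.62819824 0.17910892 0.044     ] [0.62981066 0.1670027  0.044     ] dir 8.56266385441819 0.04900656509002322
rim [0.54704126 0.18110168 0.06177609] [-0.2  0.8 -0.4 -0.6  0.6 -0.6 -0.3  1.  -0.4]
8.2 pin mid [0.62557241 0.19569803] recess->pin 0.07981012912082103 0.0032463109316993284
8.4 pin mid [0.62564149 0.19570811] recess->pin 0.07989078765835504 0.002967579967053247
8.7 pin mid [0.62574505 0.19572368] recess->pin 0.08000994995320768 0.0025489598585070913
board 8.512799008445853 0.32556084032565796
lugs [0.52590362 0.25120945 0.02      ] [0.54629649 0.11318245 0.02      ] 8.404390731829793 [0.53610006 0.18219595 0.02      ]
tool heading 8.197992162603292 tcp [0.51476988 0.04178016 0.19875272]
part [0.5922 0.0551 0.1817 0.1586 0.2049] [ 9.08791442 11.73770635] 636.8716922655288
```

```bash
python3 -m inch '[{"offset":[-2,1.2,0.5],"turn":0,"gripper":0},{"offset":[-5,3,2],"turn":0,"gripper":0},{"offset":[-8,5,3],"turn":0,"gripper":0},{"offset":[-11,7,5],"turn":0,"gripper":0},{"offset":[-13.2,8.9,6.5],"turn":0,"gripper":0},{"offset":[-13.2,8.9,8],"turn":0,"gripper":0},{"offset":[-13.2,8.9,8.5],"turn":0,"gripper":0},{"offset":[-13.2,8.9,8.5],"turn":0,"gripper":0}]' 120
python3 -m inch '[{"offset":[0,0,0],"turn":0,"gripper":0},{"offset":[0,0,0],"turn":0,"gripper":0}]' 
cat > shot.py <<'E'
from cell import env
import cv2,pickle,sys
k=sys.argv[1]
o=env.get_obs(); print(o["t"],o["position"].round(4),o["ee_rot"].round(4),o["ft_force"].round(1),o["finger_gap"])
D={n:env.get_image(n) for n in("side","top","wrist")}
pickle.dump((D,env.get_obs()),open(f"s{k}.pkl","wb"))
cv2.imwrite(f"pics/side{k}z.png",cv2.resize(D["side"]["image"][250:370,265:425],None,fx=5,fy=5,interpolation=2))
cv2.imwrite(f"pics/top{k}z.png",cv2.resize(D["top"]["image"][225:385,205:315],None,fx=3.7,fy=3.7,interpolation=2))
cv2.imwrite(f"pics/wrist{k}.png",D["wrist"]["image"])
E
python3 shot.py 8
```

```text
t: 8.45
position: [0.4083, 0.1595, 0.1139]
ee_rot: [0.001, 0.756, -0.655, -0.0]
ft_force: [-0.2, -0.2, -3.2]
finger_gap: 0.016
t: 8.62
position: [0.4103, 0.1603, 0.1155]
ee_rot: [-0.001, 0.756, -0.655, 0.001]
ft_force: [0.3, 0.2, -3.7]
finger_gap: 0.0162
8.6167 [0.4103 0.1603 0.1155] [-7.000e-04  7.557e-01 -6.549e-01  6.000e-04] [ 0.3  0.2 -3.7] 0.016224413391322665
```

View pics/side8z.png

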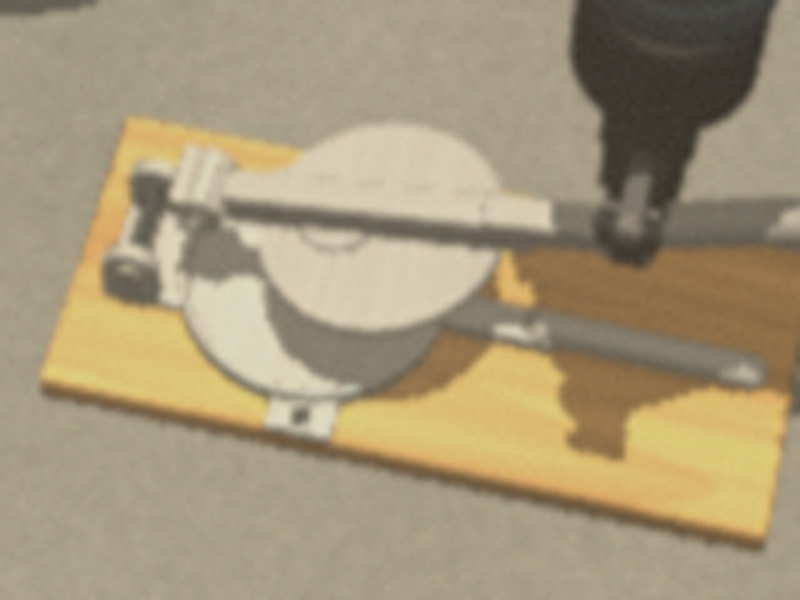

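View pics/top8z.png

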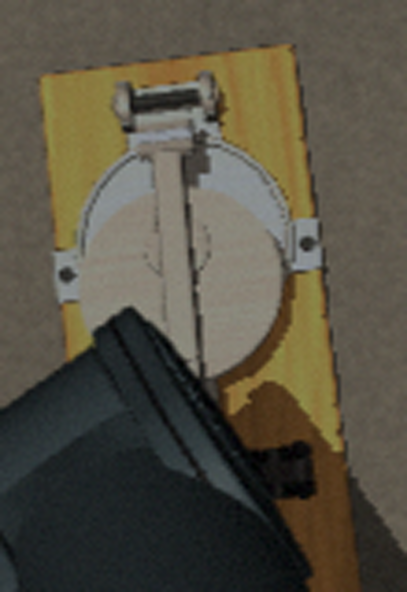

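```bash
python3 - <<'E'
from fit import *
D,o=pickle.load(open("s8.pkl","rb"))
T,S=D["top"],D["side"]
t=np.radians(8.4);u=np.array([np.cos(t),np.sin(t)]);n=np.array([-u[1],u[0]])
def fr(X): return X[:2]@u,X[:2]@n
print("pin top",fr(back(T,(249.6,251.8),.044)),"hook top edge(front)",fr(back(T,(160/3.7+205,126/3.7+225),.0965)),"back",fr(back(T,(165/3.7+205,148/3.7+225),.0965)))
# predicted hook
tcp=o["position"]; th=np.radians(8.2);uu=np.array([np.cos(th),np.sin(th)]);nn=np.array([-uu[1],uu[0]])
H=np.r_[tcp[:2]+.1906*uu+.0026*nn,tcp[2]-.031]; print("pred hook",H,fr(H))
for nm,d in(("T",T),("S",S)):
  print(nm,"pred hook px",proj(d,H),"pin pred",proj(d,[.6258,.194,.044]))
x,y=proj(T,H+[0,0,.0128]); print("top crop of hooktop",(x-205)*3.7,(y-225)*3.7)
x,y=proj(S,H+[0,0,.0128]); print("side crop",(x-265)*5,(y-250)*5)
x,y=proj(S,[.6258,.194,.044]); print("side crop pin",(x-265)*5,(y-250)*5)
x,y=proj(T,[.6258,.194,.044]); print("top crop pin",(x-205)*3.7,(y-225)*3.7)
E
```

```text
pin top (np.float64(0.6473168403068165), np.float64(0.09721726576473602)) hook top edge(front) (np.float64(0.621880264795341), np.float64(0.09692045265130482)) back (np.float64(0.6095224984796737), np.float64(0.09551255236023261))
pred hook [0.59804761 0.19048717 0.08436269] (np.float64(0.6194588956500955), np.float64(0.1010790830151679))
T pred hook px [246.98237901 261.56171463] pin pred [248.04018051 251.94243346]
S pred hook px [305.61953142 287.73439794] pin pred [294.11043279 294.87945947]
top crop of hooktop 152.65384921666566 131.1086115100073
side crop 202.59500892828754 172.51985549807756
side crop pin 145.55216394020476 224.39729734234845
top crop pin 159.24866789882938 99.68700379869183
```

```bash
python3 -m inch '[{"offset":[0,0,1],"turn":0,"gripper":0},{"offset":[0,0,2],"turn":0,"gripper":0},{"offset":[0,0,2.8],"turn":0,"gripper":0},{"offset":[0,0,3.3],"turn":0,"gripper":0},{"offset":[0,0,3.3],"turn":0,"gripper":0},{"offset":[0,0,3.3],"turn":0,"gripper":0}]' 120
python3 shot.py 9; python3 - <<'E'
import pickle; print([pickle.load(open(f"s{k}.pkl","rb"))[1]["position"] for k in (8,9)])
E
```

```text
t: 9.27
position: [0.4084, 0.1611, 0.0811]
ee_rot: [0.001, 0.757, -0.654, -0.0]
ft_force: [0.4, 0.6, -3.1]
finger_gap: 0.0159
9.2667 [0.4084 0.1611 0.0811] [ 6.000e-04  7.567e-01 -6.538e-01 -3.000e-04] [ 0.4  0.6 -3.1] 0.015925597280457983
[array([0.40976709, 0.16072868, 0.11536269]), array([0.40905347, 0.16130813, 0.08192955])]
```

View pics/side9z.png

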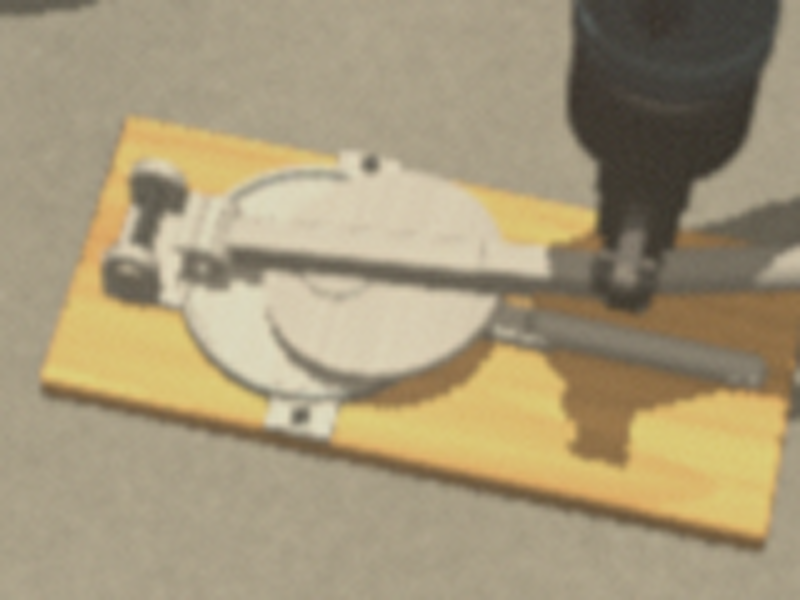

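View pics/top9z.png

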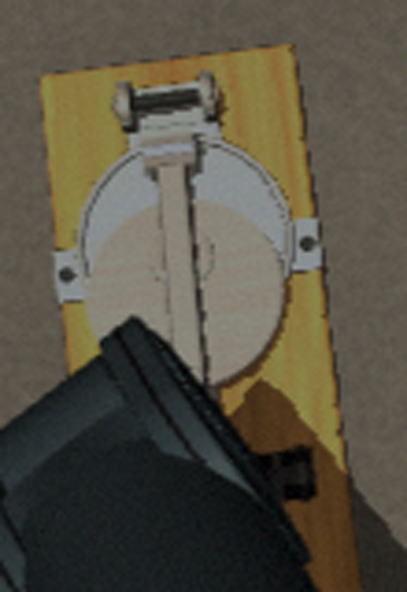

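```bash
python3 -m inch '[{"offset":[0,0,0.13],"turn":0,"gripper":0},{"offset":[0,-0.4,0.2],"turn":0,"gripper":0},{"offset":[0,-0.8,0.27],"turn":0,"gripper":0},{"offset":[0,-1.2,0.34],"turn":0,"gripper":0},{"offset":[0,-1.6,0.41],"turn":0,"gripper":0},{"offset":[0,-2,0.48],"turn":0,"gripper":0},{"offset":[0,-2,0.48],"turn":0,"gripper":0}]' 120
python3 shot.py 10
```

```text
t: 10.0
position: [0.4298, 0.1643, 0.0769]
ee_rot: [-0.001, 0.756, -0.654, 0.0]
ft_force: [-1.0, -0.3, -3.2]
finger_gap: 0.0159
10.0 [0.4298 0.1643 0.0769] [-5.000e-04  7.564e-01 -6.541e-01  2.000e-04] [-1.  -0.3 -3.2] 0.015910950675578673
```

View pics/side10z.png

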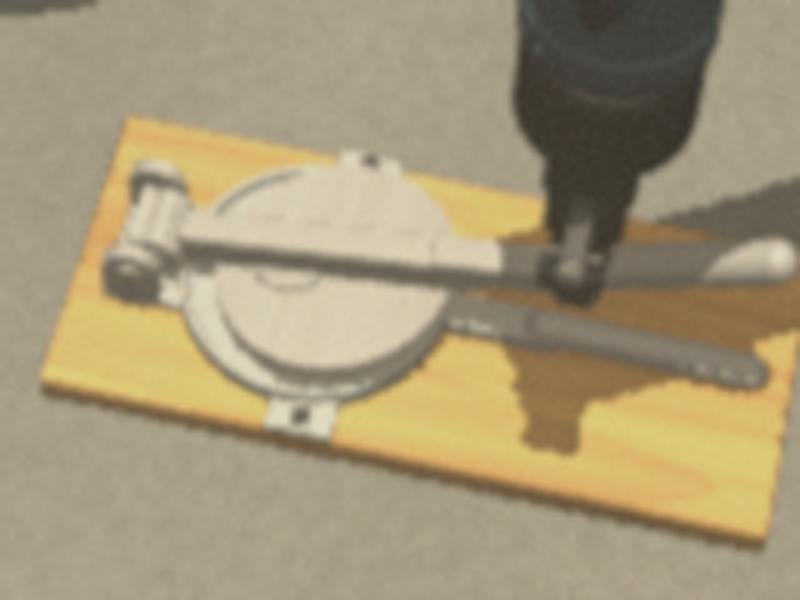

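View pics/top10z.png

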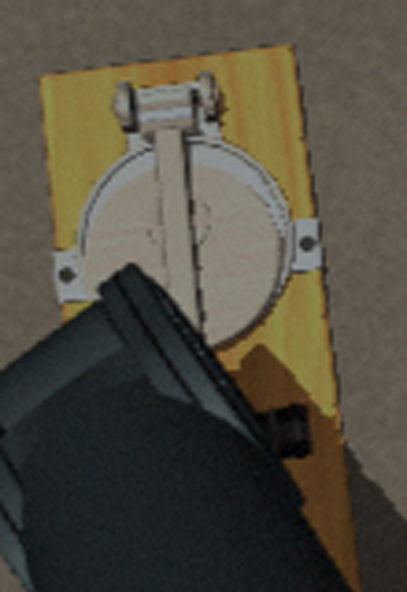

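```bash
python3 -m inch '[{"offset":[0,-0.2,0.035],"turn":0,"gripper":0},{"offset":[0,-0.4,0.07],"turn":0,"gripper":0},{"offset":[0,-0.6,0.105],"turn":0,"gripper":0},{"offset":[0,-0.6,0.105],"turn":0,"gripper":0}]' 120
python3 -m inch '[{"offset":[0,-0.2,0.035],"turn":0,"gripper":0},{"offset":[0,-0.4,0.07],"turn":0,"gripper":0},{"offset":[0,-0.4,0.07],"turn":0,"gripper":0},{"offset":[0,-0.4,0.07],"turn":0,"gripper":0}]' 120
python3 shot.py 11
```

```text
t: 10.48
position: [0.4354, 0.1651, 0.076]
ee_rot: [-0.001, 0.757, -0.654, 0.0]
ft_force: [0.7, -0.3, -2.7]
finger_gap: 0.0158
t: 10.82
position: [0.4387, 0.1655, 0.0751]
ee_rot: [-0.0, 0.757, -0.654, 0.0]
ft_force: [-0.4, -0.5, -2.3]
finger_gap: 0.0155
10.8167 [0.4387 0.1655 0.0751] [-1.000e-04  7.565e-01 -6.539e-01  0.000e+00] [-0.4 -0.5 -2.3] 0.015514745268911036
```

View pics/side11z.png

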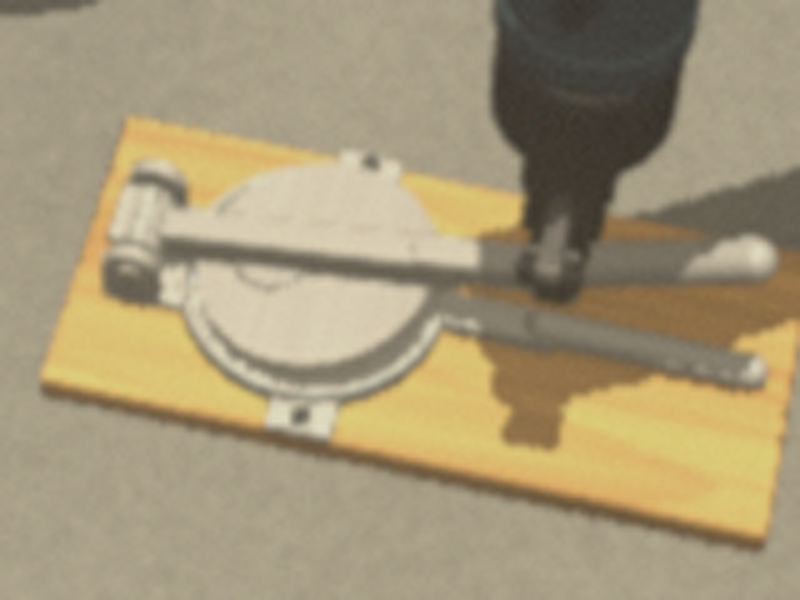

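View pics/top11z.png

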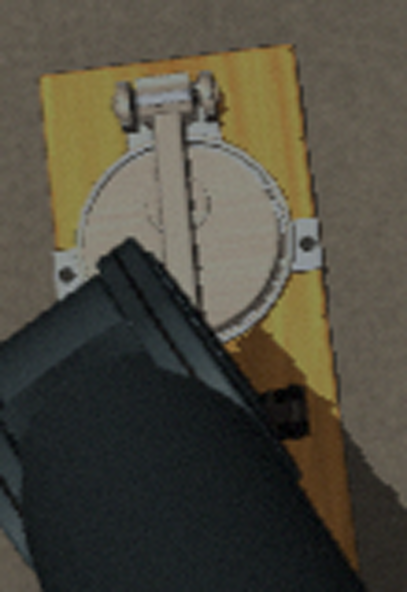

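```bash
python3 -m inch '[{"offset":[0,-0.2,0.035],"turn":0,"gripper":0},{"offset":[0,-0.2,0.035],"turn":0,"gripper":0},{"offset":[0,-0.2,0.035],"turn":0,"gripper":0}]' 120
python3 -m inch '[{"offset":[0,-0.2,0.035],"turn":0,"gripper":0},{"offset":[0,-0.2,0.035],"turn":0,"gripper":0},{"offset":[0,-0.2,0.035],"turn":0,"gripper":0}]' 120
```

```text
t: 11.22
position: [0.4399, 0.1656, 0.0746]
ee_rot: [0.001, 0.757, -0.654, -0.0]
ft_force: [-1.6, -1.2, -0.6]
finger_gap: 0.0154
t: 11.47
position: [0.44, 0.1654, 0.0738]
ee_rot: [0.002, 0.757, -0.654, -0.001]
ft_force: [-6.2, -0.7, -0.1]
finger_gap: 0.0156
```

```bash
python3 -m inch '[{"offset":[0,0.2,-0.035],"turn":0,"gripper":0},{"offset":[0,0.2,-0.035],"turn":0,"gripper":0},{"offset":[0,0.2,-0.035],"turn":0,"gripper":0}]' 120
python3 -m inch '[{"offset":[0,0,-0.2],"turn":0,"gripper":0},{"offset":[0,0,-0.4],"turn":0,"gripper":0},{"offset":[0,0,-0.4],"turn":0,"gripper":0}]' 120
python3 shot.py 12
```

```text
t: 11.72
position: [0.44, 0.1656, 0.0747]
ee_rot: [0.0, 0.757, -0.654, -0.0]
ft_force: [-3.2, -1.3, -2.0]
finger_gap: 0.0155
t: 11.97
position: [0.4411, 0.1659, 0.0793]
ee_rot: [-0.001, 0.756, -0.654, 0.0]
ft_force: [0.3, -0.3, -2.7]
finger_gap: 0.0161
11.9667 [0.4411 0.1659 0.0793] [-5.000e-04  7.565e-01 -6.540e-01  3.000e-04] [ 0.3 -0.3 -2.7] 0.016142922708537313
```

View pics/side12z.png

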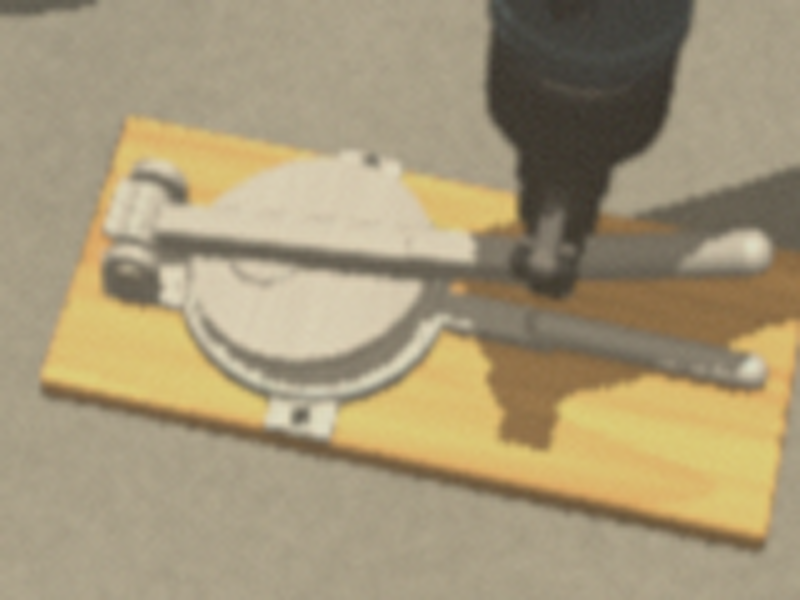

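View pics/wrist12.png

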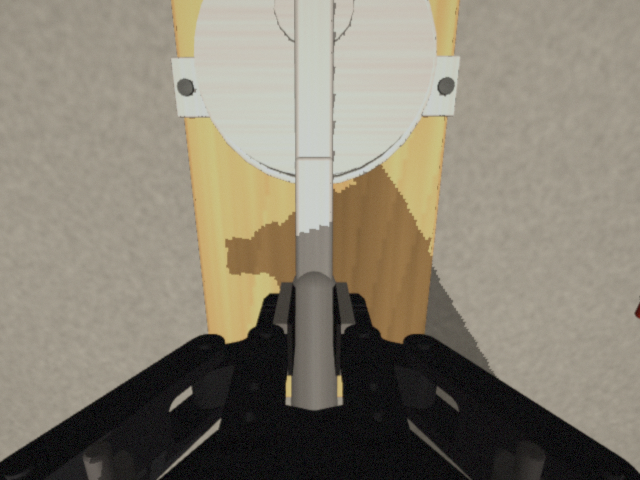

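```bash
python3 -m inch '[{"offset":[0,0,-0.15],"turn":0,"gripper":0},{"offset":[0,0,-0.3],"turn":0,"gripper":0},{"offset":[0,0,-0.3],"turn":0,"gripper":0}]' 120
```

```text
t: 12.37
position: [0.4405, 0.1658, 0.082]
ee_rot: [-0.0, 0.757, -0.654, 0.0]
ft_force: [0.1, -0.1, -3.7]
finger_gap: 0.0161
```

```bash
python3 - <<'E'
from fit import *
D,o=pickle.load(open("s11.pkl","rb"))
a=cv2.resize(D["side"]["image"][272:322,278:358],None,fx=9,fy=9,interpolation=2); cv2.imwrite("pics/a11.png",a)
b=cv2.resize(D["top"]["image"][238:298,222:292],None,fx=9,fy=9,interpolation=2); cv2.imwrite("pics/b11.png",b)
print(o["position"])
E
```

```text
[0.43850686 0.16546252 0.07517274]
```

View pics/a11.png

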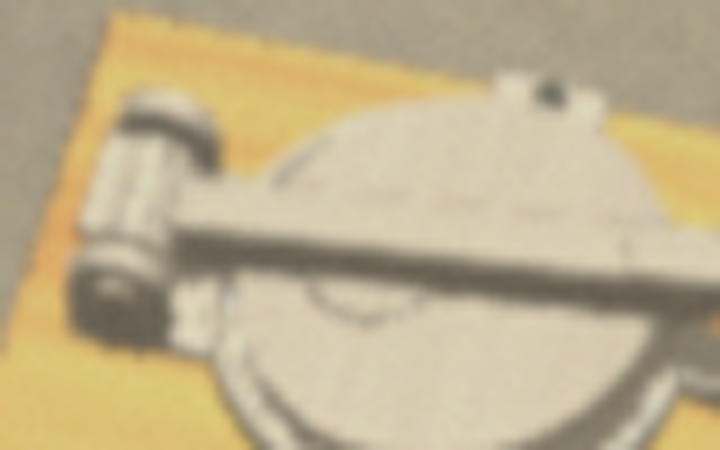

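View pics/b11.png

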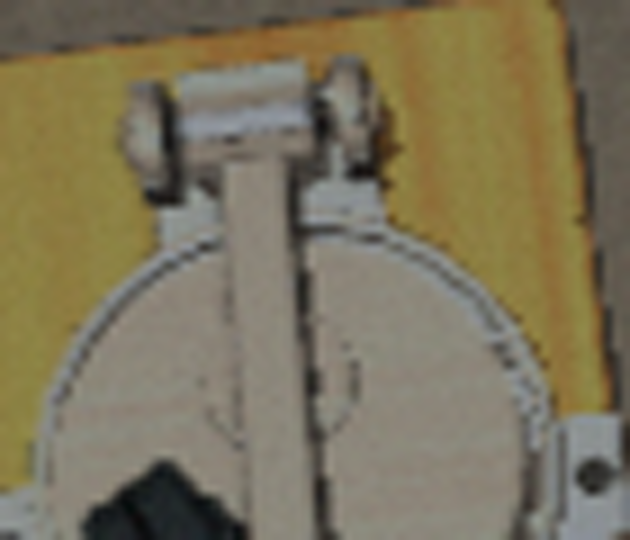

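```bash
python3 shot.py 13; python3 - <<'E'
from fit import *
D,o=pickle.load(open("s13.pkl","rb"))
a=cv2.resize(D["side"]["image"][272:322,278:358],None,fx=9,fy=9,interpolation=2)
b=cv2.resize(D["top"]["image"][238:298,222:292],None,fx=9,fy=9,interpolation=2)
cv2.imwrite("pics/a13.png",a);cv2.imwrite("pics/b13.png",b)
w6=pickle.load(open("wrist6.pkl","rb"))["image"]
w=D["wrist"]["image"]
cv2.imwrite("pics/cmp13.png",np.hstack([w6[0:300,180:460],w[0:300,180:460]]))
E
```

```text
12.3667 [0.4405 0.1658 0.082 ] [-1.000e-04  7.566e-01 -6.539e-01  0.000e+00] [ 0.1 -0.1 -3.7] 0.016097394216938014
```

View pics/a13.png

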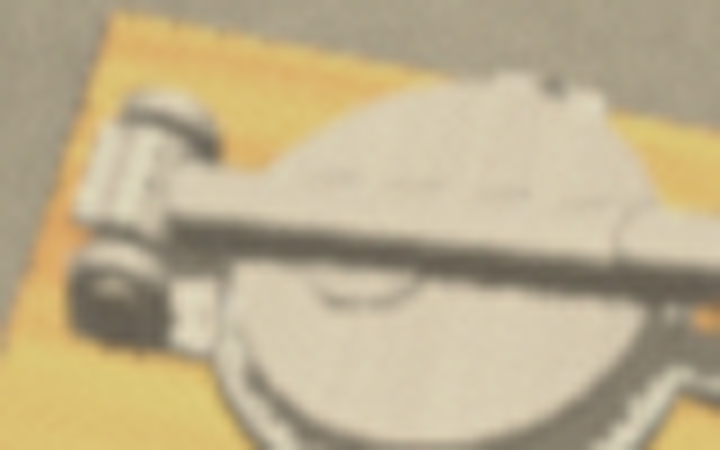

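View pics/cmp13.png

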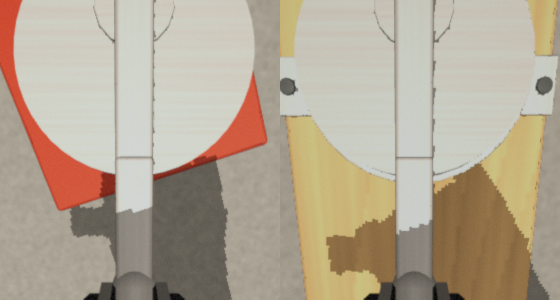

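View pics/b13.png

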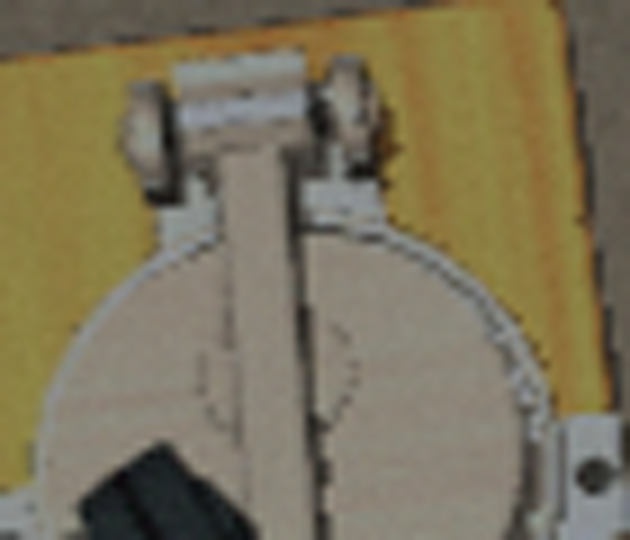

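```bash
python3 -m inch '[{"offset":[0,0,-0.15],"turn":0,"gripper":0},{"offset":[0,0,-0.3],"turn":0,"gripper":0},{"offset":[0,0,-0.3],"turn":0,"gripper":0},{"offset":[0,0,-0.3],"turn":0,"gripper":0}]' 120; python3 shot.py 14; python3 - <<'E'
from fit import *
D,o=pickle.load(open("s14.pkl","rb"))
a=cv2.resize(D["side"]["image"][272:322,278:358],None,fx=9,fy=9,interpolation=2)
cv2.imwrite("pics/a14.png",a)
for k in ("11","12","13","14"):
  D,o=pickle.load(open(f"s{k}.pkl","rb")); w=D["wrist"]["image"].astype(int)
  # seam row (darkest gradient) in col 305-325
  g=w[140:175,303:328].mean((1,2)); print(k,o["position"].round(4),o["ft_force"].round(1),"seam",140+np.argmin(g-np.convolve(np.pad(g,3,'edge'),np.ones(7)/7,'valid')))
E
```

```text
t: 12.85
position: [0.4401, 0.1656, 0.0848]
ee_rot: [0.0, 0.757, -0.654, -0.0]
ft_force: [0.1, -0.0, -5.2]
finger_gap: 0.0156
12.85 [0.4401 0.1656 0.0848] [ 3.000e-04  7.566e-01 -6.539e-01 -1.000e-04] [ 0.1 -0.  -5.2] 0.015595145605099654
11 [0.4385 0.1655 0.0752] [-0.4  0.4 -3. ] seam 157
12 [0.441  0.1658 0.079 ] [ 0.6  0.3 -2.8] seam 157
13 [0.4405 0.1657 0.0818] [-1.  -0.2 -3.9] seam 157
14 [0.4402 0.1656 0.0847] [-1.9 -0.3 -3.8] seam 157
```

View pics/a14.png

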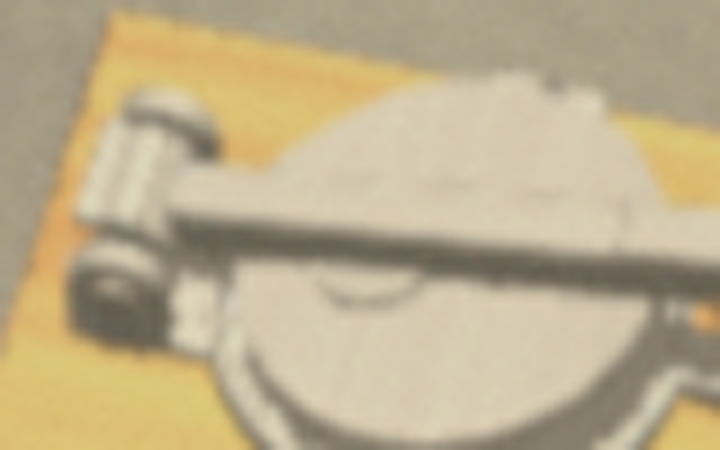

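```bash
python3 -m inch '[{"offset":[0,0.1,0.4],"turn":0,"gripper":0},{"offset":[0,0.2,0.7],"turn":0,"gripper":0},{"offset":[0,0.2,0.7],"turn":0,"gripper":0},{"offset":[0,0.2,0.7],"turn":0,"gripper":0}]' 120
python3 -m inch '[{"offset":[0,0,0],"turn":0,"gripper":0},{"offset":[0,0,0],"turn":0,"gripper":0},{"offset":[0,0.05,0.2],"turn":0,"gripper":0},{"offset":[0,0.1,0.5],"turn":0,"gripper":0},{"offset":[0,0.16,0.83],"turn":0,"gripper":0},{"offset":[0,0.2,1.1],"turn":0,"gripper":0},{"offset":[0,0.25,1.4],"turn":0,"gripper":0},{"offset":[0,0.25,1.4],"turn":0,"gripper":0}]' 20
python3 shot.py 15
```

```text
t: 13.33
position: [0.4384, 0.1655, 0.0776]
ee_rot: [0.0, 0.757, -0.654, -0.0]
ft_force: [-0.1, -0.6, -3.4]
finger_gap: 0.0156
t: 14.0
position: [0.4365, 0.1654, 0.0636]
ee_rot: [-0.001, 0.757, -0.654, 0.0]
ft_force: [-0.7, -0.5, 0.9]
finger_gap: 0.016
14.0 [0.4365 0.1654 0.0636] [-6.000e-04  7.566e-01 -6.538e-01  2.000e-04] [-0.7 -0.5  0.9] 0.01598766711838124
```

View pics/side15z.png

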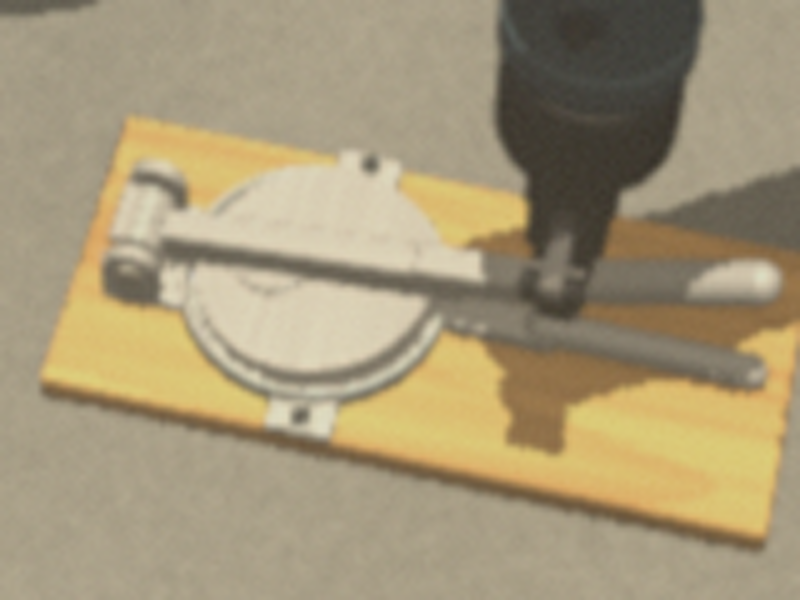

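View pics/top15z.png

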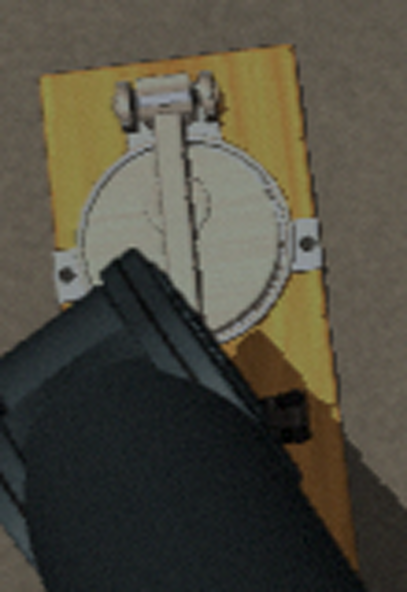

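Swinging down works with little force. Continue the arc.

```bash
python3 -m inch '[{"offset":[0,0.05,0.3],"turn":0,"gripper":0},{"offset":[0,0.08,0.6],"turn":0,"gripper":0},{"offset":[0,0.12,0.9],"turn":0,"gripper":0},{"offset":[0,0.15,1.2],"turn":0,"gripper":0},{"offset":[0,0.17,1.5],"turn":0,"gripper":0},{"offset":[0,0.17,1.5],"turn":0,"gripper":0}]' 20
python3 shot.py 16
```

```text
t: 14.65
position: [0.4333, 0.1644, 0.0479]
ee_rot: [0.001, 0.757, -0.654, -0.0]
ft_force: [-1.6, -0.2, 0.8]
finger_gap: 0.0159
14.65 [0.4333 0.1644 0.0479] [ 1.000e-03  7.566e-01 -6.539e-01 -5.000e-04] [-1.6 -0.2  0.8] 0.015940580412569533
```

View pics/side16z.png

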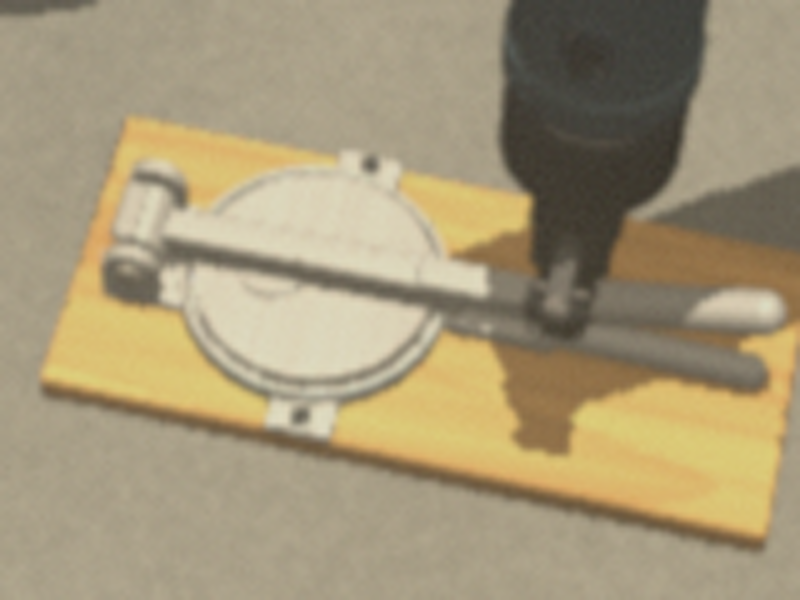

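View pics/top16z.png

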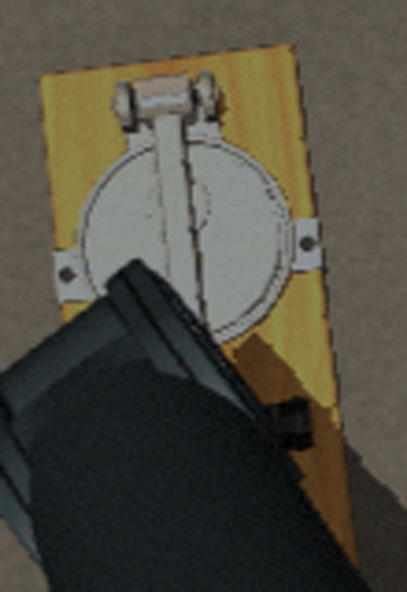

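View pics/wrist16.png

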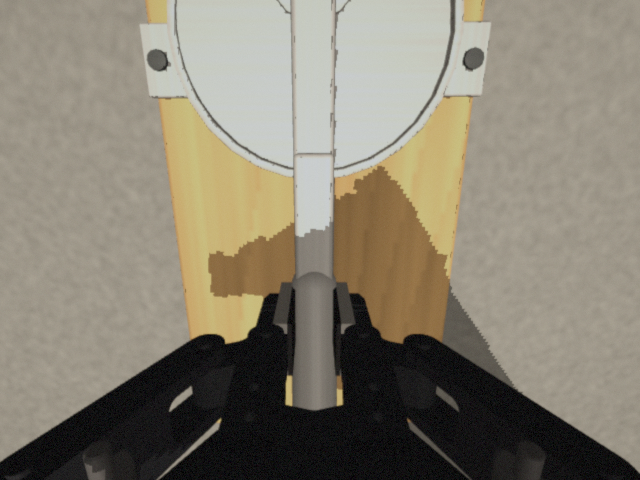

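```bash
python3 -m inch '[{"offset":[0,0.01,0.15],"turn":0,"gripper":0},{"offset":[0,0.02,0.3],"turn":0,"gripper":0},{"offset":[0,0.02,0.4],"turn":0,"gripper":0},{"offset":[0,0.02,0.45],"turn":0,"gripper":0},{"offset":[0,0.02,0.45],"turn":0,"gripper":0}]' 20
python3 shot.py 17
```

```text
t: 15.22
position: [0.434, 0.1647, 0.0442]
ee_rot: [0.0, 0.757, -0.654, -0.0]
ft_force: [-3.0, -1.5, 3.6]
finger_gap: 0.0157
15.2167 [0.434  0.1647 0.0442] [ 2.000e-04  7.565e-01 -6.540e-01 -0.000e+00] [-3.  -1.5  3.6] 0.01573849932769679
```

View pics/wrist17.png

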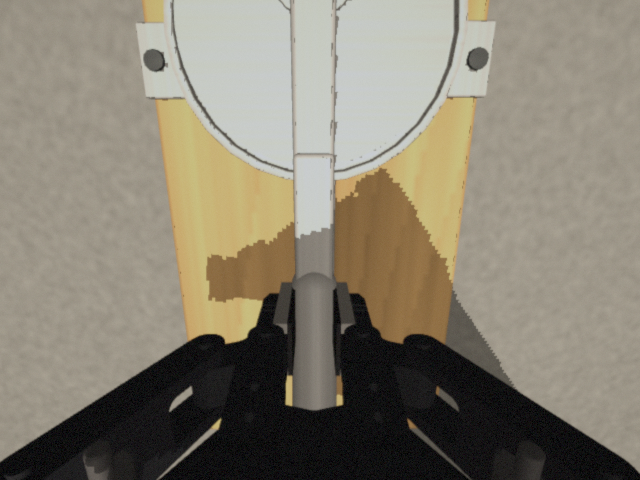

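```bash
python3 -m inch '[{"offset":[0,0,0],"turn":0,"gripper":0.25},{"offset":[0,0,0],"turn":0,"gripper":0.35},{"offset":[0,0,0],"turn":0,"gripper":0.5},{"offset":[0,0,0],"turn":0,"gripper":0.6},{"offset":[0,0,0],"turn":0,"gripper":0.6},{"offset":[0,0,0],"turn":0,"gripper":0.6}]' 20
python3 shot.py 18
```

```text
t: 15.87
position: [0.4342, 0.1649, 0.0443]
ee_rot: [-0.0, 0.757, -0.654, 0.0]
ft_force: [0.3, -0.2, -1.1]
finger_gap: 0.0511
15.8667 [0.4342 0.1649 0.0443] [-1.000e-04  7.566e-01 -6.539e-01  0.000e+00] [ 0.3 -0.2 -1.1] 0.05107115817523991
```

View pics/wrist18.png

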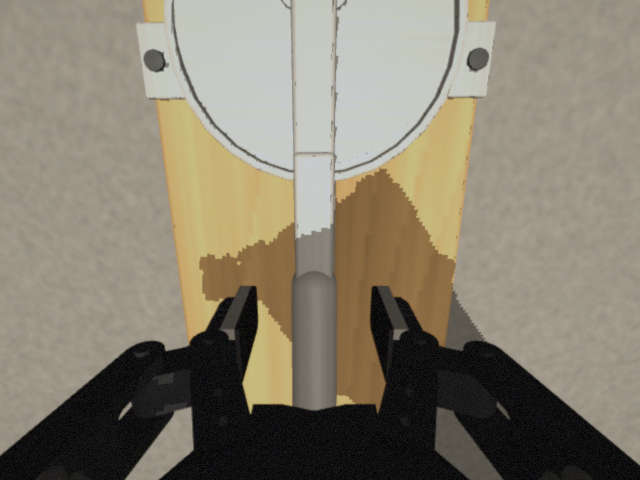

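Released and still. I'll lift clear and look from straight above.

```bash
python3 -m inch '[{"offset":[0,0,-1],"turn":0,"gripper":0.6},{"offset":[0,0,-3],"turn":0,"gripper":0.6},{"offset":[0,0,-6],"turn":0,"gripper":0.6},{"offset":[0,0,-9],"turn":0,"gripper":0.6},{"offset":[0,0,-12],"turn":0,"gripper":0.6},{"offset":[0,0,-15],"turn":0,"gripper":0.6},{"offset":[0,0,-17],"turn":0,"gripper":0.6},{"offset":[0,0,-17],"turn":0,"gripper":0.6}]' 20
python3 shot.py 19; python3 - <<'E'
from fit import *
D,o=pickle.load(open("s19.pkl","rb"))
cv2.imwrite("pics/a19.png",cv2.resize(D["side"]["image"][270:340,280:380],None,fx=8,fy=8,interpolation=2))
E
```

```text
t: 16.68
position: [0.4365, 0.166, 0.2192]
ee_rot: [-0.004, 0.757, -0.654, 0.002]
ft_force: [0.1, 0.4, 0.3]
finger_gap: 0.0513
16.6833 [0.4365 0.166  0.2192] [-0.0036  0.7565 -0.6539  0.002 ] [0.1 0.4 0.3] 0.05132267435027748
```

View pics/a19.png

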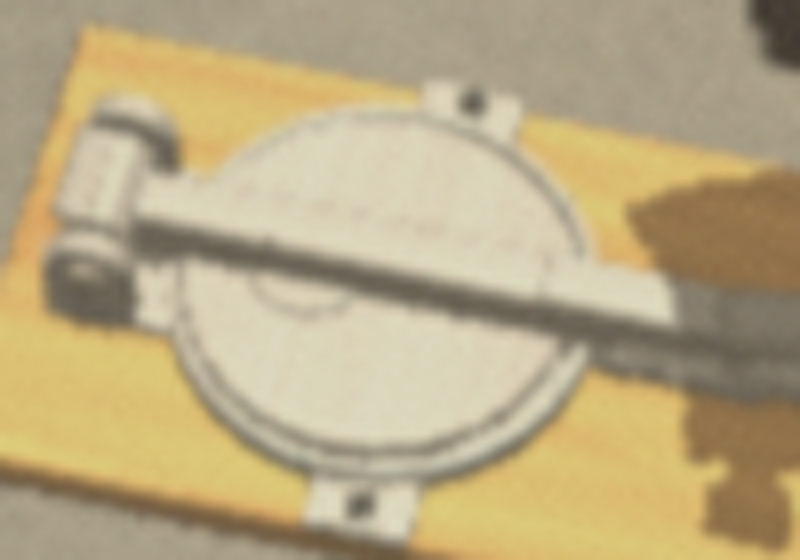

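View pics/wrist19.png

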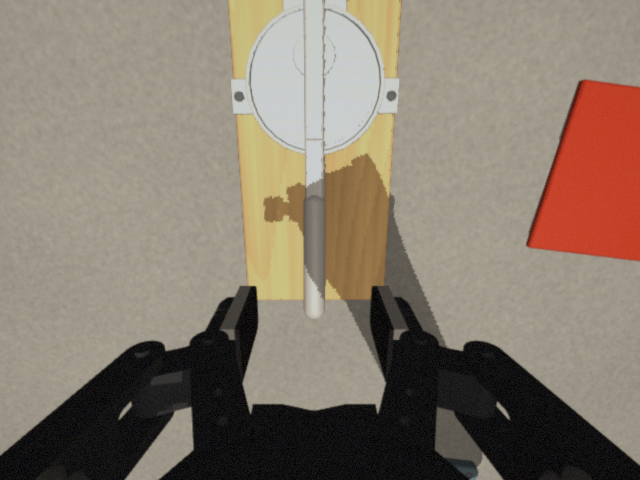

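```bash
python3 -m inch '[{"offset":[0,-3,0],"turn":0,"gripper":0.6},{"offset":[0,-6,0],"turn":0,"gripper":0.6},{"offset":[0,-9,0],"turn":0,"gripper":0.6},{"offset":[0,-9,0],"turn":0,"gripper":0.6},{"offset":[0,-9,0],"turn":0,"gripper":0.6}]' 20
python3 shot.py 20; python3 - <<'E'
from fit import *
D,o=pickle.load(open("s20.pkl","rb"))
cv2.imwrite("pics/c20.png",cv2.resize(D["wrist"]["image"][60:260,215:415],None,fx=3,fy=3,interpolation=2))
E
```

```text
t: 17.25
position: [0.523, 0.1776, 0.2125]
ee_rot: [0.001, 0.756, -0.654, -0.001]
ft_force: [0.1, 0.4, -0.7]
finger_gap: 0.0512
17.25 [0.523  0.1776 0.2125] [ 0.0012  0.7564 -0.6541 -0.0009] [ 0.1  0.4 -0.7] 0.05124118245361254
```

View pics/c20.png

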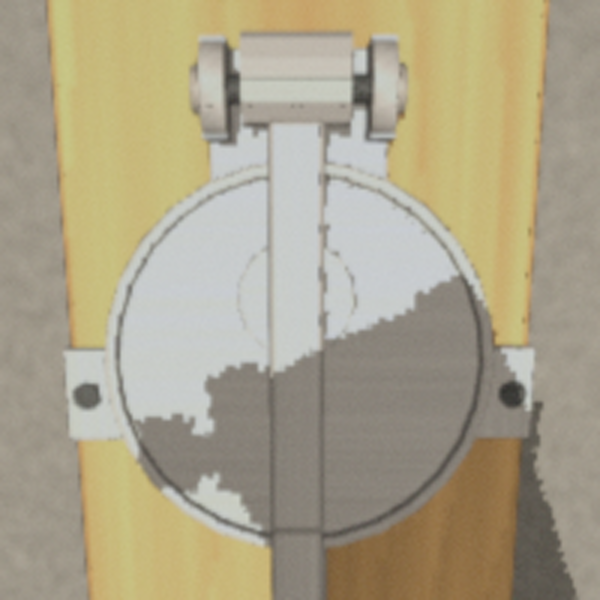

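View pics/top20z.png

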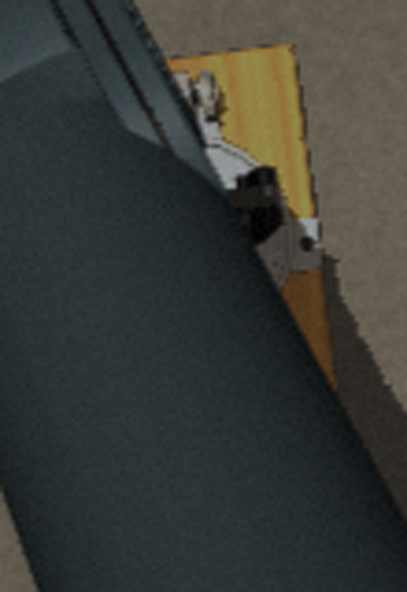

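```bash
python3 -m inch '[{"offset":[-0.14,-2,2],"turn":0,"gripper":0},{"offset":[-0.14,-4.4,5],"turn":0,"gripper":0},{"offset":[-0.14,-4.4,8],"turn":0,"gripper":0},{"offset":[-0.14,-4.4,11],"turn":0,"gripper":0},{"offset":[-0.14,-4.4,13.5],"turn":0,"gripper":0},{"offset":[-0.14,-4.4,15],"turn":0,"gripper":0},{"offset":[-0.14,-4.4,15],"turn":0,"gripper":0},{"offset":[-0.14,-4.4,15],"turn":0,"gripper":0}]' 20
python3 -m inch '[{"offset":[0,0,0.2],"turn":0,"gripper":0},{"offset":[0,0,0.4],"turn":0,"gripper":0},{"offset":[0,0,0.4],"turn":0,"gripper":0}]'
python3 -m inch '[{"offset":[0,0,0.15],"turn":0,"gripper":0},{"offset":[0,0,0.3],"turn":0,"gripper":0},{"offset":[0,0,0.3],"turn":0,"gripper":0}]'
```

```text
t: 18.07
position: [0.5653, 0.1855, 0.0641]
ee_rot: [0.001, 0.757, -0.654, -0.001]
ft_force: [0.2, 0.5, 0.5]
finger_gap: 0.0
t: 18.32
position: [0.567, 0.1858, 0.0613]
ee_rot: [-0.001, 0.757, -0.654, 0.0]
ft_force: [-0.5, 0.4, -0.2]
finger_gap: 0.0002
t: 18.57
position: [0.5665, 0.1856, 0.0573]
ee_rot: [-0.0, 0.757, -0.654, 0.0]
ft_force: [0.2, 0.9, 0.2]
finger_gap: 0.0002
```

```bash
python3 -m inch '[{"offset":[0,0,0.15],"turn":0,"gripper":0},{"offset":[0,0,0.3],"turn":0,"gripper":0},{"offset":[0,0,0.3],"turn":0,"gripper":0}]'
python3 -m inch '[{"offset":[0,0,0.15],"turn":0,"gripper":0},{"offset":[0,0,0.3],"turn":0,"gripper":0},{"offset":[0,0,0.3],"turn":0,"gripper":0}]'
```

```text
t: 18.82
position: [0.5663, 0.1855, 0.054]
ee_rot: [0.0, 0.757, -0.654, -0.0]
ft_force: [0.1, -1.1, 0.6]
finger_gap: 0.0002
t: 19.07
position: [0.5666, 0.1857, 0.0521]
ee_rot: [0.0, 0.757, -0.654, 0.0]
ft_force: [-2.5, -1.2, 8.7]
finger_gap: 0.0001
```

```bash
python3 -m inch '[{"offset":[0,0,-0.5],"turn":0,"gripper":0},{"offset":[0,0,-2],"turn":0,"gripper":0},{"offset":[0,0,-5],"turn":0,"gripper":0},{"offset":[0,2,-8],"turn":0,"gripper":0},{"offset":[0,5,-11],"turn":0,"gripper":0},{"offset":[0,9,-14],"turn":0,"gripper":0},{"offset":[0,9,-16],"turn":0,"gripper":0},{"offset":[0,9,-16],"turn":0,"gripper":0}]'
python3 shot.py 21; python3 - <<'E'
from fit import *
D,o=pickle.load(open("s21.pkl","rb"))
cv2.imwrite("pics/side21.png",D["side"]["image"])
cv2.imwrite("pics/c21.png",cv2.resize(D["wrist"]["image"][0:200,215:415],None,fx=3,fy=3,interpolation=2))
E
```

```text
t: 19.73
position: [0.4775, 0.1735, 0.2159]
ee_rot: [-0.003, 0.757, -0.653, 0.002]
ft_force: [2.2, -0.2, 0.3]
finger_gap: -0.0002
19.7333 [0.4775 0.1735 0.2159] [-0.0026  0.757  -0.6534  0.0017] [ 2.2 -0.2  0.3] -0.00020666431861476666
```

View pics/side21.png

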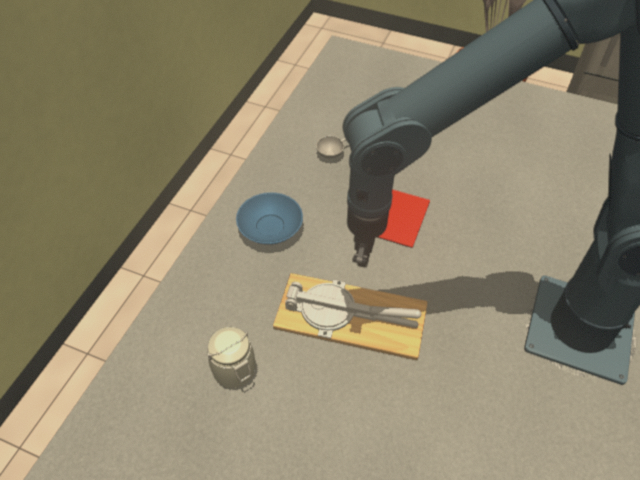

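View pics/c21.png

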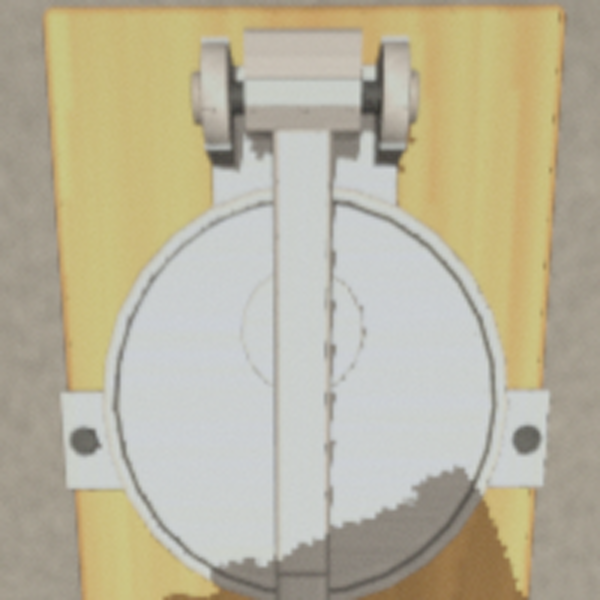

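The press is shut. The hook (c21, about column 303, rows 30–128) sits between the ears with pin visible on both sides. The gap round the disc is even. The dish, jar and ladle bowl are at their starting pixels in the side view.

```bash
python3 -m inch '[{"offset":[0,0,0],"turn":0,"gripper":0},{"offset":[0,0,0],"turn":0,"gripper":0},{"offset":[0,0,0],"turn":0,"gripper":0}]'; python3 -c "
from cell import env
print(env.job_done())"
```

```text
t: 20.13
position: [0.4772, 0.1724, 0.2102]
ee_rot: [0.001, 0.757, -0.654, -0.001]
ft_force: [-0.2, 0.5, -0.2]
finger_gap: -0.0
the job is handed in; nothing more can be done
None
```

The tostonera is back together: the hook is on the hinge pin, the disc lies in the recess, and the gripper is clear. I handed the job in at about 20 s, and no verdict was reported.

**What I did**
- **First grip:** I gripped the rib with 20 N, but the top half came up level instead of with its handle raised. I set it back on the pot holder.
- **Second grip:** I took it by the handle with 20 N and lifted until it had tilted about 10°. I then held it at 120 N and carried it over.
- **Fitting:** I slid the hook onto the pin along its own axis, swung the handle down with a 20 N grip, and let go.

**Last checks**
- **Hook:** The pin shows on both sides of the hook between the ears. The hook looks about 2–3 mm forward of the pin's axis, which is about the play in the bore and inside the 8 mm limit.
- **Disc:** The gap round it is even. I pressed the rib lightly with shut fingers and met contact at 0.052 m, the height expected with the disc on the recess floor.
- **Other objects:** The dish, the jar and the ladle's bowl are where they were in the side view; the arm hid the ladle's handle.

**A check that was unclear:** When I lifted to test the hook on the pin, it rose about 8 mm with no clear resistance. It stopped only in the last 3 mm. I took it as captured from that stop, and the later views agree.

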